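# Swing the lamp clear and rake the stone scraps out of the dust box

### The arm

A 7-joint arm with a two-finger parallel gripper is mounted at the origin on the work surface. World frame = base frame: x ahead of the robot, y to its left, z up, the work surface at z = 0. Lengths are in m, angles in rad, forces in N, time in s.
With the tool pointing down it reaches from about 0.4 to 0.85 m from the base axis. Payload 10.4 kg.
Tool frame: the origin (TCP) lies on the centre line of the jaws, within the pads' length; the fingertips stand 14 mm ahead of it and the grasp point (between the pads) lies 5 mm behind it (tip_reach is the z of the fingertips in the tool frame, in m); z points along the fingers, x is the direction in which the jaws open and shut, and the axes are right-handed (so a half turn about z gives the same grasp; the last joint's range is limited). The gripper opens to 87 mm and grips with 3 to 60 N. Pads are 19 mm wide; open, the fingers measure 117 mm over their backs; the gripper's body (75 mm by 190 mm) begins 51 mm behind the grasp point.
Start: joints at [1.235, 0.332, -0.065, 1.46, 0.022, 1.35, -0.088], TCP at [0.192, -0.595, 0.237] pointing down, gripper open.
Joint ranges: [-2.6, 2.6], [-0.5, 2.12], [-1.47, 1.34], [0.16, 2.42], [-1.27, 4.41], [0.06, 2.06], [-2.6, 2.6]. Speed limits (rad/s): [2.22, 2.22, 2.79, 2.79, 3.14, 3.14, 3.14].

### API

Orientations are given as a unit quaternion [x, y, z, w].
In Python, from bench import * gives the robot as it stands.
- The arm moves only by the tool carry_out, never from a script. Its argument "rows" is a list of rows, each a list of 5 numbers: the closure, from -1 (fully open) to 1 (shut), so that 0 is half open, then the shift along the tool's x, y, z in units of 30 mm (1.0 is 30 mm), then the turn about the tool's z in units of 5 degrees (1.0 is 5 degrees). In form: [[jaw, x, y, z, turn], ...]. A call has 1 to 20 rows; each row shifts and turns the pose as measured when the row begins, along the tool's axes as they then stand; what a row does not reach is not made up. A row lasts 1/12 s, in which the tool goes at most 41.7 mm and 7.16 degrees, less where a joint would pass 70% of its speed; a pose out of reach is approached as far as the arm can. A call is refused whole if a number of a shift passes 1 or a number of a turn 1, either way. A call with a gripper value outside its range is refused whole. The fingers move at their own pace and stop on an object; "force" is the grip in N (left out, the last holds). Time passes only in rows, so rows that do not move let the fingers close. It gives the time, the measured TCP pose, the force and the opening at its end, in the units of the state.
- read_state(): the state, without advancing time (a new reading comes with each control period).
- camera(name): name is "side" or "top"; returns the picture (384x512x3 uint8, blue, green, red); there is no depth.
- camera_info(name): a dict with "fx", "fy", "cx", "cy" (pixels), "extrinsics" (4x4, takes a point from camera to world coordinates). Camera axes: x right, y down, z forward; pixel columns grow to the right and rows downward; lengths in m; the calibration is good to about 2 mm. A picture is of the moment at which its call begins. camera_info takes no time and is no camera call.
- close_job(): hands the job in, once; it reports no verdict.
Trained networks look in the newest picture that a camera, given by its name, has taken for a name from the list of things; names that differ only in an ending like _2 or _b are one class to them, and where a whole thing is asked for, a point or a joint stands for the part that bears it (a point fixed in the world has none). Each returns a list of dicts, best first, with "conf" (0 to 1); they miss things now and then, are a little off and sometimes report something else, mostly with a low value. They report only what shows in the picture. A call takes as long as a camera call. They do not tell look-alikes from the thing itself.
- recognise(query, camera): "box" ([centre column, centre row, width, height] in pixels, round what is visible of it).
- silhouettes(query, camera): "mask" (384x512 bool, what is visible of it) and "box" ([centre column, centre row, width, height] in pixels, round what is visible of it).
- pinpoint(query, camera): "xy" ([column, row] in pixels: a listed point, or the origin of a listed thing).
The state is a dict: "time": time; "joint_positions": joint angles; "joint_vel": joint speeds; "joint_torque": joint torques, N m; "ee_pos": TCP position; "eef_rot": TCP orientation; "ft_force": force on the tool from outside, world axes, zero at the start; "torque": the same for the moment, N m; "width": finger opening in m.
Only numpy, scipy, OpenCV 4.12 (cv2) and the standard library are available. Lean on these libraries where they do the work, as an engineer would, in place of code of your own. Each camera call takes 0.05 s, during which the arm holds its last target. There are 200 camera calls.

### The job

Swing the lamp arm away from the scrap tray, over the dust box and fully round to its stop, then draw the rake out of its sleeve, lay it down on the bench clear of the sleeve, let go, and take it again near the end of its handle. Use it to reach in behind the four bits of dental stone and draw them all into the scrap tray, without the gripper touching them, and at last lay the rake on the bench again, standing on head and foot and not in its sleeve. Leave the lamp at its stop and do not disturb the bottles, bowl, cup, jar and spatula.

Things in the scene. Friction and masses are not known exactly. Their poses are not given: they have to be found in the camera images.
- lamp_arm (a joint): angle of the swing-arm lamp about its upright post (rad): small at the start, over the scrap tray; grows as the arm swings clockwise seen from above, passing over the dust box; its stop, where it is parked, is at 2.094. Stiff hinge, stays where it is left.
- lamp_grip (a point): orange upright grip pin on the lamp arm's free end, 16 mm diameter, 52 mm long; this point is on its axis, 20 mm below its top, 32 mm above its foot. The arm is 200 mm long from hinge to pin, 22 mm wide, its top 250 mm over the bench; the round shade, 100 mm wide, hangs below the pin, its underside 135 mm over the bench.
- lamp_hinge (a point): point on the upright hinge axis of the lamp arm, at the height of lamp_grip
- station: fixed white dust box, clear walls and roof, a blue tray before its open mouth. Origin: at bench level under the middle of the edge where box floor meets tray; y points into the box, x across, z up. Box floor flat, 35 mm over the bench, 134 mm wide, from y=0 to the back wall at y=170 mm; roof underside 120 mm over the bench, roof starts at y=10 mm. Side walls 6 mm thick, from y=0.
- tray (a point): centre of the blue scrap tray's floor, 5 mm over the bench, at station y=-63 mm. Tray inside: 134 mm across, 126 mm along y (station y=-126 mm to 0), walls 6 mm thick; side walls rise 45 mm, the end wall 30 mm over the bench; the fourth side is the edge of the box floor.
- rake: rake, 100 g: green head, a plate 112 mm wide (x), 10 mm thick (y), 40 mm tall, standing on its lower edge; handle 16 by 16 mm runs 205 mm along -y, its middle 30 mm above the lower edge, its outer part black, with a small foot under its end (y=-190 to -205 mm). Origin: middle of the head's lower edge; z up when standing on head and foot.
- sleeve: red parking sleeve for the rake, fixed on the bench: a closed tunnel 34 mm wide, 54 mm tall, 169 mm long, 26 mm wide and 50 mm tall inside, with side flanges to 74 mm wide and 4 mm thick. Origin: at bench level in the middle of its mouth; the tunnel runs along its -y, the mouth looks along +y. The rake's handle is inside, its head and the first 50 mm of handle stick out.
- chip0: yellow broken bit of hard dental stone, about 22 mm across and 20 mm tall, at first on the floor of the dust box. Origin: its centre.
- chip1: reddish broken bit of hard dental stone, about 22 mm across and 20 mm tall, at first on the floor of the dust box. Origin: its centre.
- chip2: yellow broken bit of hard dental stone, about 22 mm across and 20 mm tall, at first on the floor of the dust box. Origin: its centre.
- chip3: reddish broken bit of hard dental stone, about 22 mm across and 20 mm tall, at first on the floor of the dust box. Origin: its centre.
- drops_red: bystander: small black dropper bottle, red cap, 28 mm wide, 65 mm tall. Origin: centre of its underside.
- drops_black: bystander: small black dropper bottle, black cap, 28 mm wide, 68 mm tall. Origin: centre of its underside.
- drops_blue: bystander: small black dropper bottle, blue cap, 28 mm wide, 68 mm tall. Origin: centre of its underside.
- mixing_bowl: bystander: yellow mixing bowl, 124 mm wide, 60 mm tall. Origin: centre of its underside.
- paper_cup: bystander: paper cup, 80 mm wide, 100 mm tall. Origin: centre of its underside.
- jar: bystander: amber jar with white lid, 56 mm wide, 50 mm tall. Origin: centre of its underside.
- spatula: bystander: green spatula, 180 mm long, lying flat along its x axis. Origin: centre of its underside.
There are look-alikes about, which are no part of the job. What is meant by the rake is not blue, and is the larger of those in its own colour.

How it is judged:
On the way, in this order (a step that is already met when the one before it is completed fails the run):
1. the lamp arm is swung round to its stop (joint above 2.0 rad) (value of joint lamp_arm above 2 rad), for 0.2 s.
2. the rake lies on the bench, let go, out of the sleeve: its head over 150 mm from the sleeve's mouth or over 50 mm to its side (contact force between the fingers and rake below 0.1 N and (horizontal distance between rake and sleeve above 0.15 m or x of rake in the frame of sleeve above 0.05 m or x of rake in the frame of sleeve below -0.05 m) and value of joint lamp_arm above 2 rad and height (world z) of rake between -0.005 and 0.008 m and angle between rake's own z axis and vertical below 0.08 rad and linear speed of rake below 0.02 m/s), for 0.2 s.
3. all four bits are in the scrap tray (x of chip0 in the frame of station between -0.067 and 0.067 m and y of chip0 in the frame of station between -0.128 and -0.004 m and z of chip0 in the frame of station between 0 and 0.043 m and x of chip1 in the frame of station between -0.067 and 0.067 m and y of chip1 in the frame of station between -0.128 and -0.004 m and z of chip1 in the frame of station between 0 and 0.043 m and x of chip2 in the frame of station between -0.067 and 0.067 m and y of chip2 in the frame of station between -0.128 and -0.004 m and z of chip2 in the frame of station between 0 and 0.043 m and x of chip3 in the frame of station between -0.067 and 0.067 m and y of chip3 in the frame of station between -0.128 and -0.004 m and z of chip3 in the frame of station between 0 and 0.043 m and value of joint lamp_arm above 2 rad), for 0.2 s.
At the end, for the whole second after the job is handed in: Lamp arm at its stop (joint above 2.0 rad); four bits at rest inside the tray, centres 4 mm or more past the box edge, under 43 mm high; rake let go, at rest on the bench on head and foot (origin under 8 mm, tilt under 0.08 rad), head over 150 mm from the sleeve's mouth or 50 mm to its side (all of step 3 and contact force between the fingers and rake below 0.1 N and (horizontal distance between rake and sleeve above 0.15 m or x of rake in the frame of sleeve above 0.05 m or x of rake in the frame of sleeve below -0.05 m) and height (world z) of rake between -0.005 and 0.008 m and angle between rake's own z axis and vertical below 0.08 rad and linear speed of each of rake, chip0, chip1, chip2, chip3 below 0.02 m/s); the robot touches nothing.
It fails at once if the gripper touches a bit of stone (contact force between the fingers and chip0 above 0.5 N or contact force between the fingers and chip1 above 0.5 N or contact force between the fingers and chip2 above 0.5 N or contact force between the fingers and chip3 above 0.5 N).
It fails at once if a bystander is pushed more than 40 mm from its place or tipped over (distance of any of drops_red, drops_black, drops_blue, mixing_bowl, paper_cup, jar, spatula from where it was at the start of the episode above 0.04 m or angle between any of drops_red, drops_black, drops_blue, mixing_bowl, paper_cup, jar, spatula's own z axis and vertical above 0.6 rad).
It also fails if it takes over 72 s, if anything falls off the work surface, if the arm or the gripper's body presses on something with over 40 N, if the wrist force passes 120 N, or if a joint passes its speed limit or range.

## Working session

There is one attempt and no reset: what is moved stays moved. The work goes in short steps, Python scripts to look and compute and a tool call to move; the robot and the scene stay as the last step left them, time stands still between calls to the robot, and variables do not carry over. Pictures are saved under pics/ and viewed, about 8 in all and at most 12, crops included, and the job is handed in when it is done.

Besides the shell and the picture viewer there is one more tool, called as name([rows], argument=value, ...), one row to a line, values as JSON. carry_out: Moves the arm, as the interface text tells. Its arguments: {"type":"object","properties":{"rows":{"type":"array","items":{"type":"array","items":{"type":"number"}}},"force":{"type":"number"}},"required":["rows"]}

```bash
ls; mkdir -p pics; python3 - <<'E'
from bench import *
import cv2,numpy as np
s=read_state();print(s)
for c in("side","top"):
    im=camera(c);cv2.imwrite(f"pics/{c}0.png",im)
    i=camera_info(c);print(c,i)
E
```

```text
pics
{'time': 0.0, 'joint_positions': array([ 1.23540507,  0.33287225, -0.06469485,  1.46096075,  0.02156879,
        1.34990582, -0.08846704]), 'joint_vel': array([ 1.34552490e-03,  3.89786454e-04,  1.48935285e-04,  4.59454237e-05,
       -1.56221425e-03, -1.97853857e-03, -4.06996806e-05]), 'joint_torque': array([ 2.92452651e-04, -6.23258686e+01,  2.48427055e-02, -3.89895165e+01,
       -6.13125809e-02,  3.98652290e-02,  1.53655933e-04]), 'ee_pos': array([ 0.19220662, -0.59431206,  0.2357444 ]), 'eef_rot': array([ 8.08627083e-01, -5.88321098e-01, -5.98621729e-04, -4.10959031e-04]), 'ft_force': array([ 0.25218792, -0.04514105, -0.29768679]), 'torque': array([ 0.00774786,  0.00255725, -0.00938945]), 'width': 0.0871524681877111}
side {'fx': 472.7904679354707, 'fy': 472.7904679354707, 'cx': 260.17582405086495, 'cy': 192.67153457361917, 'extrinsics': array([[ 0.91730971, -0.30722637,  0.25328808,  0.14317986],
       [-0.39788942, -0.68321244,  0.61229468, -0.87646832],
       [-0.0150635 , -0.6624445 , -0.74895953,  1.2733664 ],
       [ 0.        ,  0.        ,  0.        ,  1.        ]])}
top {'fx': 495.1268610742289, 'fy': 495.1268610742289, 'cx': 255.37403521062788, 'cy': 189.00679284288492, 'extrinsics': array([[-0.00311351, -0.97133998,  0.23767403,  0.16261303],
       [-0.99998096,  0.00429054,  0.00443516,  0.0275259 ],
       [-0.00532779, -0.2376557 , -0.97133485,  1.57559017],
       [ 0.        ,  0.        ,  0.        ,  1.        ]])}
```

View pics/top0.png

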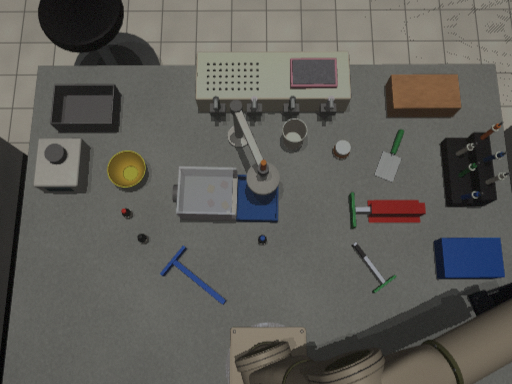

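View pics/side0.png

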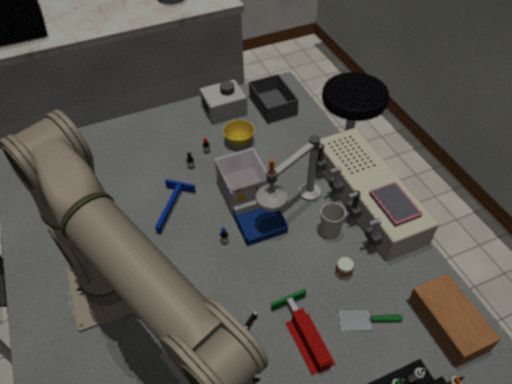

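```bash
cat > h.py <<'E'
from bench import *
import cv2,numpy as np
def ray(c,uv):
    i=camera_info(c);T=np.array(i["extrinsics"])
    d=T[:3,:3]@np.array([(uv[0]-i["cx"])/i["fx"],(uv[1]-i["cy"])/i["fy"],1.]);return T[:3,3],d
def at_z(c,uv,z):
    o,d=ray(c,uv);return o+d*(z-o[2])/d[2]
def tri(a,b,ca="side",cb="top"):
    o1,d1=ray(ca,a);o2,d2=ray(cb,b)
    d1=d1/np.linalg.norm(d1);d2=d2/np.linalg.norm(d2)
    s=np.linalg.lstsq(np.c_[d1,-d2],o2-o1,rcond=None)[0]
    p,q=o1+s[0]*d1,o2+s[1]*d2;return (p+q)/2,np.linalg.norm(p-q)
def proj(c,P):
    i=camera_info(c);T=np.linalg.inv(np.array(i["extrinsics"]));p=T[:3,:3]@np.array(P)+T[:3,3]
    return np.array([i["fx"]*p[0]/p[2]+i["cx"],i["fy"]*p[1]/p[2]+i["cy"]])
E
python3 - <<'E'
from h import *
np.set_printoptions(precision=4,suppress=True)
Z=dict(lamp_grip=None,lamp_hinge=None,station=0,tray=.005,rake=0,sleeve=0,chip0=.045,chip1=.045,drops_red=0,drops_black=0,drops_blue=0,mixing_bowl=0,paper_cup=0,jar=0,spatula=0)
for n,z in Z.items():
    for c in("side","top"):
        for r in pinpoint(n,c)[:5]:
            if r["conf"]>.2:print(n,c,round(r["conf"],2),np.round(r["xy"],1),at_z(c,r["xy"],.23 if z is None else z))
print(read_state()["time"])
E
```

```text
lamp_grip side 0.96 [271.9 164.4] [0.576  0.0692 0.23  ]
lamp_grip top 0.67 [266.  166.7] [0.5567 0.0034 0.23  ]
lamp_hinge side 0.95 [314.  132.3] [0.765  0.1483 0.23  ]
lamp_hinge top 0.89 [233.1  97.6] [0.768  0.0981 0.23  ]
station side 0.71 [253.  210.7] [0.5177 0.0979 0.    ]
station top 0.84 [237.8 194.2] [0.5309 0.0922 0.    ]
tray side 0.71 [259.  225.4] [0.5098 0.0268 0.005 ]
tray side 0.28 [313.7 131.4] [0.9005 0.3747 0.005 ]
tray top 0.85 [254.3 199.1] [0.5132 0.0383 0.005 ]
rake side 0.89 [184.  191.9] [0.3242 0.2809 0.    ]
rake top 0.76 [381.5 284.5] [ 0.2393 -0.3584  0.    ]
rake top 0.72 [170.8 261.2] [0.314  0.3032 0.    ]
rake top 0.49 [350.3 210.7] [ 0.4745 -0.2724  0.    ]
sleeve side 0.72 [293.1 319.5] [ 0.4654 -0.3256  0.    ]
sleeve top 0.56 [368.3 212.6] [ 0.468  -0.3303  0.    ]
chip0 side 0.75 [369.2 319.7] [ 0.6479 -0.4316  0.045 ]
chip0 side 0.44 [241.5 197.1] [0.4918 0.1355 0.045 ]
chip1 side 0.75 [369.2 319.7] [ 0.6479 -0.4316  0.045 ]
chip1 side 0.44 [241.5 197.1] [0.4918 0.1355 0.045 ]
drops_red side 0.55 [203.5 154.5] [0.4518 0.4363 0.    ]
drops_red
[... 265 characters left out ...]
4  0.0239 0.    ]
drops_blue top 0.57 [261.2 243. ] [0.3707 0.0167 0.    ]
drops_blue top 0.36 [235.1  98.6] [0.8677 0.1033 0.    ]
mixing_bowl side 0.62 [237.6 142.7] [0.5975 0.4444 0.    ]
mixing_bowl top 0.85 [131.7 176.3] [0.5931 0.4429 0.    ]
mixing_bowl top 0.53 [391.1 155.4] [ 0.6612 -0.4171  0.    ]
paper_cup side 0.58 [332.9 228. ] [ 0.7338 -0.0813  0.    ]
paper_cup top 0.65 [291.6 139.3] [ 0.7194 -0.0874  0.    ]
jar side 0.57 [343.6 271.1] [ 0.6815 -0.2427  0.    ]
jar top 0.71 [131.1 213.8] [0.4672 0.4377 0.    ]
jar top 0.53 [339.5 149.1] [ 0.6841 -0.2466  0.    ]
spatula side 0.61 [369.9 319.8] [ 0.668  -0.4164  0.    ]
spatula top 0.7 [264.  163.3] [0.6358 0.0058 0.    ]
1.6
```

The top view shows the lamp over the tray: pin at about (263,167), hinge at about (235,103). The box and tray are at x 178–278, row 195. The green rake is in the red sleeve, with its head at (352,210) and sleeve (368–424, 211). The small green rake at (372,268) and the blue one at (190,270) are decoys.

```bash
python3 - <<'E'
from h import *
np.set_printoptions(precision=4,suppress=True)
print("grip",tri([271.9,164.4],[266,166.7]),at_z("side",[271.9,164.4],.282),at_z("top",[266,166.7],.282))
print("hinge",tri([314,132.3],[233.1,97.6]),at_z("side",[314,132.3],.282),at_z("top",[233.1,97.6],.282))
t=cv2.imread("pics/top0.png");s=cv2.imread("pics/side0.png")
a=cv2.resize(t[155:235,165:290],None,fx=6.4,fy=6.4,interpolation=cv2.INTER_CUBIC)[:, :800]
b=np.hstack([cv2.resize(t[185:235,340:435],(418,220),interpolation=cv2.INTER_CUBIC),cv2.resize(s[140:250,200:300],(382,420),interpolation=cv2.INTER_CUBIC)[:220]])
# green / red blobs
def hsvmask(im,lo,hi):return cv2.inRange(cv2.cvtColor(im,cv2.COLOR_BGR2HSV),lo,hi)
for nm,lo,hi in(("green",(50,120,40),(85,255,255)),("red",(0,170,80),(6,255,255)),("red2",(174,170,80),(180,255,255))):
  for c,im in(("top",t),("side",s)):
    n,l,st,ce=cv2.connectedComponentsWithStats(hsvmask(im,lo,hi))
    for k in range(1,n):
        if st[k,4]>40:
            pts=np.argwhere(l==k)[:,::-1].astype(np.float32);print(nm,c,st[k],np.round(ce[k],1),np.round(cv2.boxPoints(cv2.minAreaRect(pts)),1).tolist())
cv2.imwrite("pics/c1.png",np.vstack([a[:380],b]) if a.shape[1]==800 else a)
E
```

```text
grip (array([0.5411, 0.004 , 0.3012]), np.float64(0.010100085721968152)) [0.5544 0.0221 0.282 ] [0.5415 0.0043 0.282 ]
hinge (array([0.738 , 0.0958, 0.2847]), np.float64(0.00986194125117771)) [0.734  0.0973 0.282 ] [0.7446 0.0954 0.282 ]
green top [392 130  11  23 104] [397.1 140.8] [[390.70001220703125, 151.5], [399.20001220703125, 128.89999389648438], [403.29998779296875, 130.5], [394.79998779296875, 153.10000610351562]]
green top [351 193   5  34  66] [352.9 209.6] [[350.79998779296875, 193.0], [352.8999938964844, 192.89999389648438], [355.1000061035156, 225.89999389648438], [353.0, 226.10000610351562]]
green top [374 276  22  16  47] [383.7 283.7] [[373.3999938964844, 290.1000061035156], [394.20001220703125, 274.8999938964844], [395.3999938964844, 276.5], [374.5, 291.70001220703125]]
green side [272 290  33  17 128] [288.6 297.6] [[270.70001220703125, 303.0], [303.5, 288.8999938964844], [306.20001220703125, 295.1000061035156], [273.29998779296875, 309.1000061035156]]
green side [372 315  30   7 156] [386.2 318. ] [[371.79998779296875, 316.0], [400.8999938964844, 314.3999938964844], [401.20001220703125, 320.20001220703125], [372.1000061035156, 321.79998779296875]]
red top [368 201  57  13 685] [396.6 207. ] [[368.0, 201.0], [424.0, 201.0], [424.0, 213.0], [368.0, 213.0]]
red top [369 217  51   5 252] [393.7 219. ] [[369.0, 217.0], [419.0, 217.0], [419.0, 221.0], [369.0, 221.0]]
red side [292 309  42  58 798] [312.7 337.9] [[290.8999938964844, 312.6000061035156], [302.8999938964844, 306.0], [334.29998779296875, 363.29998779296875], [322.29998779296875, 369.8999938964844]]
red side [287 321  31  53 337] [301.5 347.1] [[285.8999938964844, 323.1000061035156], [291.3999938964844, 320.29998779296875], [317.29998779296875, 370.79998779296875], [311.79998779296875, 373.6000061035156]]
```

View pics/c1.png

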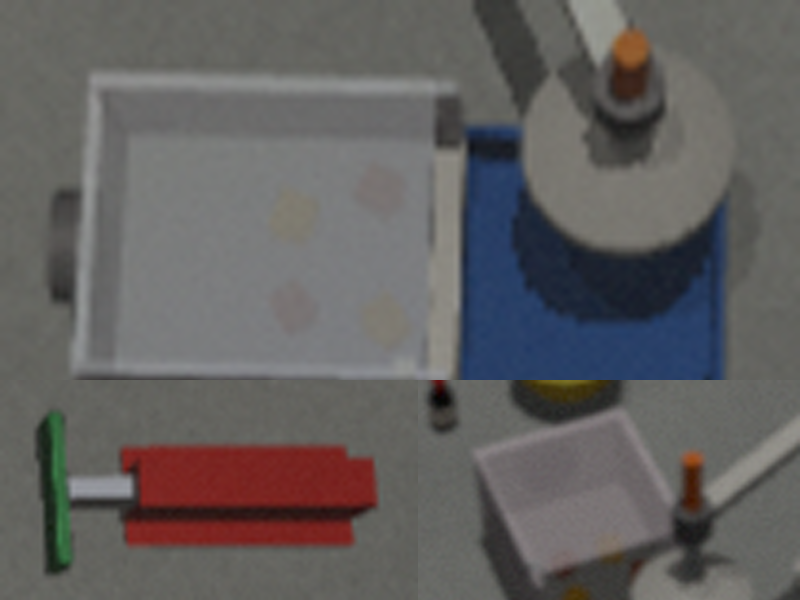

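```bash
cat >> h.py <<'E'
def yaw_of(s=None):
    s=s or read_state();x,y,z,w=s["eef_rot"];return np.degrees(np.arctan2(2*(x*y+z*w),1-2*(y*y+z*z)))
def plan(p1,yaw1,jaw=-1,step=.95,p0=None,yaw0=None,n=None,dirn=0):
    "rows (jaw,x,y,z,turn) to a world position/yaw (tool down); prints them"
    s=read_state();p0=s["ee_pos"] if p0 is None else np.array(p0);yaw0=yaw_of(s) if yaw0 is None else yaw0
    d=np.array(p1)-p0;dy=(yaw1-yaw0+180)%360-180
    if dirn and np.sign(dy)!=dirn:dy+=360*dirn
    n=n or int(np.ceil(max(np.abs(d).max()/.030/step,np.linalg.norm(d[:2])/.03/step,abs(dy)/5/step)))
    rows=[]
    for k in range(n):
        a=np.radians(yaw0+dy*k/n);ex=np.array([np.cos(a),np.sin(a)]);ey=np.array([np.sin(a),-np.cos(a)])
        rows.append([jaw]+[round(float(v),2) for v in(d[:2]@ex/n/.03,d[:2]@ey/n/.03,-d[2]/n/.03,-dy/n/5)])
    print(n,str(rows).replace(" ",""))
    return rows
E
python3 - <<'E'
from h import *
np.set_printoptions(precision=4,suppress=True)
for c in("top","side"):
    im=cv2.imread(f"pics/{c}0.png")
    m=cv2.inRange(cv2.cvtColor(im,cv2.COLOR_BGR2HSV),(5,130,90),(15,255,255))
    n,l,st,ce=cv2.connectedComponentsWithStats(m)
    for k in range(1,n):
        if st[k,4]>12 and abs(ce[k]-[266,165]).max()<20:print(c,st[k],ce[k],at_z(c,ce[k],.276))
print(read_state()["time"],yaw_of())
plan([.545,.008,.36],115,dirn=1)
E
```

```text
top [261 160   5   6  24] [263.125  162.4583] [0.5553 0.012  0.276 ]
side [270 159   4   4  14] [271.5    160.7143] [0.5622 0.0422 0.276 ]
1.6 -72.08040258711989
40 [[-1,-0.39,-0.43,-0.1,-0.94],[-1,-0.35,-0.46,-0.1,-0.94],[-1,-0.31,-0.49,-0.1,-0.94],[-1,-0.27,-0.52,-0.1,-0.94],[-1,-0.23,-0.54,-0.1,-0.94],[-1,-0.18,-0.55,-0.1,-0.94],[-1,-0.14,-0.57,-0.1,-0.94],[-1,-0.09,-0.57,-0.1,-0.94],[-1,-0.04,-0.58,-0.1,-0.94],[-1,0.0,-0.58,-0.1,-0.94],[-1,0.05,-0.58,-0.1,-0.94],[-1,0.1,-0.57,-0.1,-0.94],[-1,0.14,-0.56,-0.1,-0.94],[-1,0.19,-0.55,-0.1,-0.94],[-1,0.23,-0.53,-0.1,-0.94],[-1,0.28,-0.51,-0.1,-0.94],[-1,0.32,-0.49,-0.1,-0.94],[-1,0.36,-0.46,-0.1,-0.94],[-1,0.39,-0.43,-0.1,-0.94],[-1,0.43,-0.4,-0.1,-0.94],[-1,0.46,-0.36,-0.1,-0.94],[-1,0.49,-0.32,-0.1,-0.94],[-1,0.51,-0.28,-0.1,-0.94],[-1,0.53,-0.24,-0.1,-0.94],[-1,0.55,-0.19,-0.1,-0.94],[-1,0.56,-0.15,-0.1,-0.94],[-1,0.57,-0.1,-0.1,-0.94],[-1,0.58,-0.06,-0.1,-0.94],[-1,0.58,-0.01,-0.1,-0.94],[-1,0.58,0.04,-0.1,-0.94],[-1,0.58,0.09,-0.1,-0.94],[-1,0.57,0.13,-0.1,-0.94],[-1,0.55,0.18,-0.1,-0.94],[-1,0.54,0.22,-0.1,-0.94],[-1,0.52,0.27,-0.1,-0.94],[-1,0.49,0.31,-0.1,-0.94],[-1,0.47,0.35,-0.1,-0.94],[-1,0.44,0.38,-0.1,-0.94],[-1,0.4,0.42,-0.1,-0.94],[-1,0.37,0.45,-0.1,-0.94]]
```

carry_out([
  [-1, -0.39, -0.43, -0.2, -0.94],
  [-1, -0.35, -0.46, -0.2, -0.94],
  [-1, -0.31, -0.49, -0.2, -0.94],
  [-1, -0.27, -0.52, -0.2, -0.94],
  [-1, -0.23, -0.54, -0.2, -0.94],
  [-1, -0.18, -0.55, -0.2, -0.94],
  [-1, -0.14, -0.57, -0.2, -0.94],
  [-1, -0.09, -0.57, -0.2, -0.94],
  [-1, -0.04, -0.58, -0.2, -0.94],
  [-1, 0.0, -0.58, -0.2, -0.94],
  [-1, 0.05, -0.58, -0.2, -0.94],
  [-1, 0.1, -0.57, -0.2, -0.94],
  [-1, 0.14, -0.56, -0.2, -0.94],
  [-1, 0.19, -0.55, -0.2, -0.94],
  [-1, 0.23, -0.53, -0.2, -0.94],
  [-1, 0.28, -0.51, -0.2, -0.94],
  [-1, 0.32, -0.49, -0.2, -0.94],
  [-1, 0.36, -0.46, -0.2, -0.94],
  [-1, 0.39, -0.43, -0.2, -0.94],
  [-1, 0.43, -0.4, -0.2, -0.94],
])

```text
time: 3.27
ee_pos: [0.3614, -0.2747, 0.361]
eef_rot: [0.974, 0.225, -0.001, 0.001]
ft_force: [0.4, -0.6, -0.3]
width: 0.0872
```

```bash
python3 - <<'E'
from h import *
np.set_printoptions(precision=4,suppress=True)
s=read_state();print(s["time"],s["ee_pos"],yaw_of(s),s["joint_positions"])
print(tri([271.5,160.7],[263.1,162.5]))
c=camera("top");cv2.imwrite("pics/t1.png",c);camera("side")
for n in("lamp_grip","lamp_hinge"):
    g=[[r for r in pinpoint(n,c)][:1] for c in("side","top")]
    print(n,g)
    if g[0] and g[1]:print(tri(g[0][0]["xy"],g[1][0]["xy"]))
plan([.545,.008,.36],115,dirn=1)
E
```

```text
3.2667 [ 0.3614 -0.2747  0.361 ] 26.025342631993368 [ 0.9971 -0.0686 -0.4198  1.6488 -0.0248  1.556   1.0329]
(array([0.5471, 0.0123, 0.3083]), np.float64(0.0030592183261573002))
lamp_grip [[{'xy': [272.5, 164.3], 'conf': 0.72}], [{'xy': [267.0, 163.8], 'conf': 0.93}]]
(array([0.5451, 0.0017, 0.3038]), np.float64(0.003779078525981137))
lamp_hinge [[{'xy': [313.7, 130.1], 'conf': 0.55}], [{'xy': [232.4, 98.4], 'conf': 0.83}]]
(array([0.7346, 0.0971, 0.2926]), np.float64(0.005171583478335607))
19 [[-1,0.51,-0.31,0.0,-0.94],[-1,0.53,-0.27,0.0,-0.94],[-1,0.55,-0.22,0.0,-0.94],[-1,0.57,-0.18,0.0,-0.94],[-1,0.58,-0.13,0.0,-0.94],[-1,0.59,-0.08,0.0,-0.94],[-1,0.59,-0.03,0.0,-0.94],[-1,0.59,0.02,0.0,-0.94],[-1,0.59,0.06,0.0,-0.94],[-1,0.58,0.11,0.0,-0.94],[-1,0.57,0.16,0.0,-0.94],[-1,0.56,0.21,0.0,-0.94],[-1,0.54,0.25,0.0,-0.94],[-1,0.52,0.3,0.0,-0.94],[-1,0.49,0.34,0.0,-0.94],[-1,0.46,0.38,0.0,-0.94],[-1,0.43,0.41,0.0,-0.94],[-1,0.39,0.45,0.0,-0.94],[-1,0.36,0.48,0.0,-0.94]]
```

carry_out([
  [-1, 0.51, -0.31, 0, -0.94],
  [-1, 0.53, -0.27, 0, -0.94],
  [-1, 0.55, -0.22, 0, -0.94],
  [-1, 0.57, -0.18, 0, -0.94],
  [-1, 0.58, -0.13, 0, -0.94],
  [-1, 0.59, -0.08, 0, -0.94],
  [-1, 0.59, -0.03, 0, -0.94],
  [-1, 0.59, 0.02, 0, -0.94],
  [-1, 0.59, 0.06, 0, -0.94],
  [-1, 0.58, 0.11, 0, -0.94],
  [-1, 0.57, 0.16, 0, -0.94],
  [-1, 0.56, 0.21, 0, -0.94],
  [-1, 0.54, 0.25, 0, -0.94],
  [-1, 0.52, 0.3, 0, -0.94],
  [-1, 0.49, 0.34, 0, -0.94],
  [-1, 0.46, 0.38, 0, -0.94],
  [-1, 0.43, 0.41, 0, -0.94],
  [-1, 0.39, 0.45, 0, -0.94],
  [-1, 0.36, 0.48, 0, -0.94],
  [-1, 0, 0.1, 0, 0],
])

```text
time: 5.23
ee_pos: [0.5486, -0.0009, 0.3485]
eef_rot: [0.531, 0.847, -0.003, -0.008]
ft_force: [-0.2, 0.2, -0.3]
width: 0.0869
```

carry_out([
  [-1, 0, 0, 0.95, 0],
  [-1, 0, 0, 0.95, 0],
  [-1, 0, 0, 0.95, 0],
  [1, 0, 0, 0, 0],
  [1, 0, 0, 0, 0],
  [1, 0, 0, 0, 0],
  [1, 0, 0, 0, 0],
  [1, 0, 0, 0, 0],
  [1, 0, 0, 0, 0],
], force=30)

```text
time: 5.98
ee_pos: [0.549, -0.0072, 0.2631]
eef_rot: [0.54, 0.841, -0.002, -0.008]
ft_force: [-0.9, 1.2, -0.7]
width: 0.055
```

carry_out([
  [1, 0, 0, -0.3, 0],
  [1, 0, 0, 0, 0],
  [1, 0, 0, 0, 0],
  [1, 0, 0, 0, 0],
  [1, 0, 0, 0, 0],
  [1, 0, 0, 0, 0],
])

```text
time: 6.48
ee_pos: [0.5502, -0.0066, 0.276]
eef_rot: [0.54, 0.842, -0.001, -0.006]
ft_force: [-0.7, 1.9, -0.6]
width: 0.015
```

```bash
python3 - <<'E'
from h import *
np.set_printoptions(precision=4,suppress=True)
s=read_state();print(s["time"],s["ee_pos"],s["width"],yaw_of(s),s["joint_positions"],s["ft_force"])
cv2.imwrite("pics/s2.png",cv2.resize(camera("side")[90:260,200:400],None,fx=3,fy=3))
E
```

```text
6.4833 [ 0.5502 -0.0066  0.276 ] 0.01501198100302357 114.60135172899578 [ 0.5893  0.2357 -0.7671  1.5588  0.1578  1.424   1.8115] [-0.7135  1.8996 -0.6081]
```

View pics/s2.png

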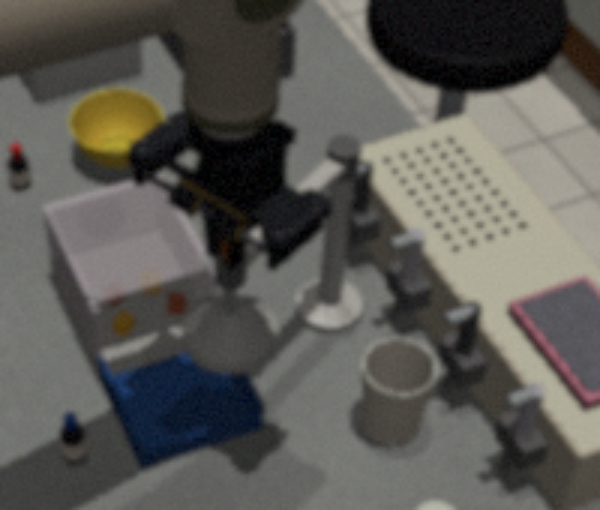

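carry_out([
  [1, 0.3, 0.02, 0, 0.5],
  [1, 0.58, 0.03, 0, 1],
  [1, 0.58, 0.03, 0, 1],
  [1, 0.58, 0.03, 0, 1],
  [1, 0.58, 0.03, 0, 1],
  [1, 0.58, 0.03, 0, 1],
  [1, 0.58, 0.03, 0, 1],
  [1, 0.58, 0.03, 0, 1],
])

```text
time: 7.2
ee_pos: [0.5272, 0.1133, 0.2761]
eef_rot: [0.795, 0.607, -0.021, -0.008]
ft_force: [-15.9, -0.7, 9.7]
width: 0.0153
```

```bash
python3 - <<'E'
from h import *
np.set_printoptions(precision=4,suppress=True)
s=read_state();print(s["time"],s["ee_pos"],s["width"],yaw_of(s),s["joint_positions"],s["ft_force"])
E
```

```text
7.2 [0.5272 0.1133 0.2761] 0.015259891061793904 74.74298209248066 [ 0.3582  0.2354 -0.7646  1.5594  0.1593  1.457   0.8862] [-15.9481  -0.7021   9.6798]
```

```bash
cat >> h.py <<'E'
def arc(a1,jaw=1,c=(.738,.0965),n=18,k=1.0):
    s=read_state();p=s["ee_pos"][:2]-c;r=np.hypot(*p);a0=np.degrees(np.arctan2(p[1],p[0]))%360;yw=yaw_of(s)
    print("r,a0,yaw",r,a0,yw,s["ft_force"],s["time"]);st=(a1-a0)/n;rows=[];y1=a1-90;dy=(y1-yw)/n
    for i in range(n):
        A,B=np.radians([a0+st*i,a0+st*(i+1)]);d=k*r*np.array([np.cos(B)-np.cos(A),np.sin(B)-np.sin(A)])
        a=np.radians(yw+dy*i);rows.append([jaw]+[round(float(v)/.03,2) for v in(d@[np.cos(a),np.sin(a)],d@[np.sin(a),-np.cos(a)])]+[0,round(-dy/5,2)])
    print(str(rows).replace(" ",""))
E
python3 -c "
from h import *
arc(95,n=19)"
```

```text
r,a0,yaw 0.21144674224148854 175.44591548082192 74.74298209248066 [-15.94809749  -0.70213345   9.67984875] 7.2
[[1,0.51,-0.08,0,np.float64(0.73)],[1,0.52,-0.07,0,np.float64(0.73)],[1,0.52,-0.07,0,np.float64(0.73)],[1,0.52,-0.06,0,np.float64(0.73)],[1,0.52,-0.06,0,np.float64(0.73)],[1,0.52,-0.05,0,np.float64(0.73)],[1,0.52,-0.05,0,np.float64(0.73)],[1,0.52,-0.04,0,np.float64(0.73)],[1,0.52,-0.04,0,np.float64(0.73)],[1,0.52,-0.03,0,np.float64(0.73)],[1,0.52,-0.03,0,np.float64(0.73)],[1,0.52,-0.02,0,np.float64(0.73)],[1,0.52,-0.02,0,np.float64(0.73)],[1,0.52,-0.01,0,np.float64(0.73)],[1,0.52,-0.01,0,np.float64(0.73)],[1,0.52,-0.0,0,np.float64(0.73)],[1,0.52,0.0,0,np.float64(0.73)],[1,0.52,0.01,0,np.float64(0.73)],[1,0.52,0.01,0,np.float64(0.73)]]
```

carry_out([
  [1, 0.52, -0.08, 0, 0.73],
  [1, 0.52, -0.07, 0, 0.73],
  [1, 0.52, -0.07, 0, 0.73],
  [1, 0.52, -0.06, 0, 0.73],
  [1, 0.52, -0.06, 0, 0.73],
  [1, 0.52, -0.05, 0, 0.73],
  [1, 0.52, -0.05, 0, 0.73],
  [1, 0.52, -0.04, 0, 0.73],
  [1, 0.52, -0.04, 0, 0.73],
  [1, 0.52, -0.03, 0, 0.73],
])

```text
time: 8.03
ee_pos: [0.6037, 0.2537, 0.2758]
eef_rot: [0.952, 0.306, -0.015, 0.003]
ft_force: [-0.7, -4.0, 3.7]
width: 0.0154
```

```bash
python3 -c "
from h import *
arc(90,n=14)"
```

```text
r,a0,yaw 0.20674327968496228 130.50213924396002 35.613791200081636 [-0.67603679 -4.0057145   3.6790072 ] 8.0333
[[1,0.35,-0.02,0,np.float64(0.51)],[1,0.35,-0.02,0,np.float64(0.51)],[1,0.35,-0.02,0,np.float64(0.51)],[1,0.35,-0.01,0,np.float64(0.51)],[1,0.35,-0.01,0,np.float64(0.51)],[1,0.35,-0.01,0,np.float64(0.51)],[1,0.35,-0.01,0,np.float64(0.51)],[1,0.35,-0.01,0,np.float64(0.51)],[1,0.35,-0.0,0,np.float64(0.51)],[1,0.35,-0.0,0,np.float64(0.51)],[1,0.35,0.0,0,np.float64(0.51)],[1,0.35,0.0,0,np.float64(0.51)],[1,0.35,0.0,0,np.float64(0.51)],[1,0.35,0.01,0,np.float64(0.51)]]
```

carry_out([
  [1, 0.4, -0.02, 0, 0.55],
  [1, 0.4, -0.02, 0, 0.55],
  [1, 0.4, -0.02, 0, 0.55],
  [1, 0.4, -0.01, 0, 0.55],
  [1, 0.4, -0.01, 0, 0.55],
  [1, 0.4, -0.01, 0, 0.55],
  [1, 0.4, 0, 0, 0.55],
  [1, 0.4, 0, 0, 0.55],
])

```text
time: 8.7
ee_pos: [0.6628, 0.2806, 0.2725]
eef_rot: [0.992, 0.108, -0.054, 0.029]
ft_force: [-54.3, -27.1, 14.0]
width: 0.0561
```

```bash
python3 -c "
from h import *
arc(85,n=10)"
```

```text
r,a0,yaw 0.19889230251306728 112.20375688377264 12.246933469387338 [-54.27943078 -27.09531868  13.97694401] 8.7
[[1,0.31,-0.05,0,np.float64(0.34)],[1,0.31,-0.04,0,np.float64(0.34)],[1,0.31,-0.04,0,np.float64(0.34)],[1,0.31,-0.03,0,np.float64(0.34)],[1,0.31,-0.03,0,np.float64(0.34)],[1,0.31,-0.02,0,np.float64(0.34)],[1,0.31,-0.01,0,np.float64(0.34)],[1,0.31,-0.01,0,np.float64(0.34)],[1,0.31,-0.0,0,np.float64(0.34)],[1,0.31,0.0,0,np.float64(0.34)]]
```

```bash
python3 - <<'E'
from h import *
a=camera("side")[60:260,170:400];b=camera("top")[70:250,140:320]
cv2.imwrite("pics/c3.png",np.hstack([cv2.resize(a,(460,400)),cv2.resize(b,(400,400))])[:, :860][:, 60:])
print(read_state()["time"],read_state()["joint_positions"].round(3))
for n in("lamp_grip","lamp_hinge"):print(n,pinpoint(n,"side")[:2],pinpoint(n,"top")[:2])
E
```

```text
8.8 [-0.199  0.698 -0.546  0.92   0.337  1.721 -0.409]
lamp_grip [{'xy': [268.2, 106.4], 'conf': 0.57}] [{'xy': [255.9, 200.0], 'conf': 0.59}]
lamp_hinge [{'xy': [313.7, 132.8], 'conf': 0.57}] [{'xy': [233.7, 100.1], 'conf': 0.6}, {'xy': [257.0, 197.4], 'conf': 0.38}]
```

View pics/c3.png

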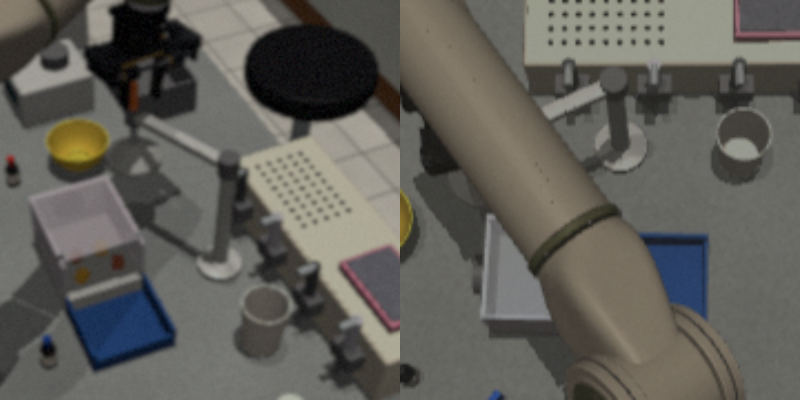

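carry_out([
  [1, -0.3, 0, 0, 0],
  [1, -0.3, 0, 0, 0],
  [1, 0, 0, 0, 0],
  [1, 0, 0, 0, 0],
  [1, 0, 0, 0, 0],
], force=40)

```text
time: 9.42
ee_pos: [0.6422, 0.2754, 0.2727]
eef_rot: [0.992, 0.109, -0.058, 0.031]
ft_force: [-3.2, 2.9, 0.4]
width: 0.0191
```

carry_out([
  [1, 0.2, 0, 0, 0],
  [1, 0.3, 0, 0, 0],
  [1, 0.3, 0, 0, 0],
  [1, 0.3, 0, 0, 0],
  [1, 0.3, 0, 0, 0],
])

```text
time: 9.83
ee_pos: [0.6441, 0.2765, 0.2722]
eef_rot: [0.986, 0.118, -0.108, 0.047]
ft_force: [-67.2, -27.0, 18.1]
width: 0.0243
```

```bash
python3 -c "
from h import *
arc(85,n=1);s=read_state();print(s['ee_pos'],s['width'],s['eef_rot'])"
```

```text
r,a0,yaw 0.20301328386044334 117.55931539905002 13.21877530123642 [-67.23436157 -26.96567235  18.08635737] 9.8333
[[1,3.79,0.13,0,np.float64(3.64)]]
[0.64407253 0.27647784 0.27218467] 0.024300280498074908 [ 0.98600857  0.11814396 -0.10785293  0.04687059]
```

carry_out([
  [1, -0.2, 0, 0, 0],
  [-1, 0, 0, 0, 0],
  [-1, 0, 0, 0, 0],
  [-1, 0, 0, 0, 0],
  [-1, 0, 0, 0, 0],
  [-1, 0, 0, 0, 0],
])

```text
time: 10.33
ee_pos: [0.6392, 0.2752, 0.2748]
eef_rot: [0.986, 0.118, -0.11, 0.048]
ft_force: [0.8, 0.3, 0.9]
width: 0.0492
```

```bash
cat >> h.py <<'E'
from scipy.spatial.transform import Rotation as Rot
def st():
    s=read_state();R=Rot.from_quat(s["eef_rot"]).as_matrix()
    print("t",s["time"],"p",s["ee_pos"].round(4),"yaw",round(yaw_of(s),1),"z-axis",R[:,2].round(3),"w",round(s["width"],4),"F",s["ft_force"].round(1),"q",s["joint_positions"].round(3));return s,R
E
python3 -c "
from h import *
s,R=st();print(R.round(3))"
```

```text
t 10.3333 p [0.6392 0.2752 0.2748] yaw 13.2 z-axis [-0.205 -0.12  -0.971] w 0.0492 F [0.8 0.3 0.9] q [-0.225  0.737 -0.541  0.864  0.329  1.852 -0.393]
[[ 0.948  0.243 -0.205]
 [ 0.222 -0.968 -0.12 ]
 [-0.228  0.068 -0.971]]
```

```bash
cat >> h.py <<'E'
def go(p1,yaw1=None,jaw=-1,step=.95,p0=None,n=None,R=None):
    "rows with the tool's real (tilted) axes"
    s=read_state();R=Rot.from_quat(s["eef_rot"]).as_matrix() if R is None else R
    p0=s["ee_pos"] if p0 is None else np.array(p0);d=np.array(p1)-p0
    y0=np.degrees(np.arctan2(R[1,0],R[0,0]));dy=0 if yaw1 is None else (yaw1-y0+180)%360-180
    n=n or int(np.ceil(max(np.linalg.norm(d)/.03/step,abs(dy)/5/step,1)));rows=[]
    for k in range(n):
        Rk=R@Rot.from_euler("z",-dy*k/n,degrees=True).as_matrix()
        rows.append([jaw]+[round(float(v),2) for v in Rk.T@d/n/.03]+[round(float(-dy/n/5),2)])
    print(n,str(rows).replace(" ",""));return R@Rot.from_euler("z",-dy,degrees=True).as_matrix()
E
python3 - <<'E'
from h import *
np.set_printoptions(precision=4,suppress=True)
t=cv2.imread("pics/top0.png");hs=cv2.cvtColor(t,cv2.COLOR_BGR2HSV)
g=cv2.inRange(hs,(50,120,40),(85,255,255));
P=[]
for r in range(194,226):
    c=np.flatnonzero(g[r,345:362])+345
    if len(c):P.append(at_z("top",(c.mean(),r),.03)[:2])
P=np.array(P);vx,vy,x0,y0=cv2.fitLine(P.astype(np.float32),cv2.DIST_HUBER,0,.001,.001).ravel()
print("head ends",P[0],P[-1],"mid",(P[0]+P[-1])/2,"dir",np.degrees(np.arctan2(vy,vx)))
rd=cv2.inRange(hs,(0,150,60),(8,255,255))|cv2.inRange(hs,(172,150,60),(180,255,255))
top=[];bot=[]
for c in range(372,415):
    r=np.flatnonzero(rd[195:230,c])+195;top.append((c,r.min()));bot.append((c,r.max()))
for nm,a,z in(("top",top,.004),("bot",bot,.004)):
    A=np.array([at_z("top",q,z)[:2] for q in a]);v=cv2.fitLine(A.astype(np.float32),cv2.DIST_HUBER,0,.001,.001).ravel()
    print(nm,a[0],a[-1],A[0],A[-1],np.degrees(np.arctan2(v[1],v[0])))
for q in[(210.9,188.6),(224.4,184.7),(210.8,203),(225.5,205)]:print("chip",at_z("top",q,.045))
print("edge",at_z("top",(237.5,190),.035),"tray end outer top",at_z("top",(278.3,200),.03))
b=cv2.inRange(hs,(105,120,30),(125,255,255));n,l,s_,c_=cv2.connectedComponentsWithStats(b)
for k in range(1,n):
    if s_[k,4]>300 and c_[k][0]<300:
        bp=cv2.boxPoints(cv2.minAreaRect(np.argwhere(l==k)[:,::-1].astype(np.float32)));print(s_[k],bp);print([at_z("top",q,.04)[:2] for q in bp])
st();R=go([.63,.27,.37])
go([.475,-.36,.15],0,p0=[.63,.27,.37],R=R)
E
```

```text
head ends [ 0.523  -0.2748] [ 0.4226 -0.2746] mid [ 0.4728 -0.2747] dir 0.5262358
top (372, np.int64(201)) (414, np.int64(201)) [ 0.5054 -0.3436] [ 0.5049 -0.4796] 89.32763
bot (372, np.int64(221)) (414, np.int64(221)) [ 0.4397 -0.3397] [ 0.4391 -0.4744] 89.767494
chip [0.5391 0.1761 0.045 ]
chip [0.5517 0.1333 0.045 ]
chip [0.4922 0.1756 0.045 ]
chip [0.4855 0.129  0.045 ]
edge [0.5366 0.0918 0.035 ] tray end outer top [ 0.5043 -0.0386  0.03  ]
[ 236  179   42   42 1019] [[235.9475 218.9972]
 [238.0635 178.7928]
 [279.0027 180.9475]
 [276.8867 221.1519]]
[array([0.4415, 0.096 ]), array([0.5724, 0.09  ]), array([ 0.5646, -0.0413]), array([ 0.4341, -0.0327])]
[160 246  65  58 465] [[159.6866 273.0949]
 [182.4041 245.5093]
 [234.9113 288.7505]
 [212.1938 316.3361]]
[array([0.274, 0.329]), array([0.3585, 0.2619]), array([0.2261, 0.0978]), array([0.145 , 0.1655])]
t 10.3333 p [0.6392 0.2752 0.2748] yaw 13.2 z-axis [-0.205 -0.12  -0.971] w 0.0492 F [0.8 0.3 0.9] q [-0.225  0.737 -0.541  0.864  0.329  1.852 -0.393]
4 [[-1,-0.26,0.08,-0.75,0.0],[-1,-0.26,0.08,-0.75,0.0],[-1,-0.26,0.08,-0.75,0.0],[-1,-0.26,0.08,-0.75,0.0]]
25 [[-1,-0.32,0.74,0.43,0.11],[-1,-0.31,0.75,0.43,0.11],[-1,-0.3,0.75,0.43,0.11],[-1,-0.3,0.75,0.43,0.11],[-1,-0.29,0.75,0.43,0.11],[-1,-0.28,0.76,0.43,0.11],[-1,-0.27,0.76,0.43,0.11],[-1,-0.27,0.76,0.43,0.11],[-1,-0.26,0.76,0.43,0.11],[-1,-0.25,0.77,0.43,0.11],[-1,-0.25,0.77,0.43,0.11],[-1,-0.24,0.77,0.43,0.11],[-1,-0.23,0.77,0.43,0.11],[-1,-0.22,0.77,0.43,0.11],[-1,-0.22,0.78,0.43,0.11],[-1,-0.21,0.78,0.43,0.11],[-1,-0.2,0.78,0.43,0.11],[-1,-0.2,0.78,0.43,0.11],[-1,-0.19,0.78,0.43,0.11],[-1,-0.18,0.79,0.43,0.11],[-1,-0.17,0.79,0.43,0.11],[-1,-0.17,0.79,0.43,0.11],[-1,-0.16,0.79,0.43,0.11],[-1,-0.15,0.79,0.43,0.11],[-1,-0.15,0.79,0.43,0.11]]
```

carry_out([
  [-1, -0.26, 0.08, -0.75, 0],
  [-1, -0.26, 0.08, -0.75, 0],
  [-1, -0.26, 0.08, -0.75, 0],
  [-1, -0.26, 0.08, -0.75, 0],
])

```text
time: 10.67
ee_pos: [0.6314, 0.2683, 0.3646]
eef_rot: [0.985, 0.118, -0.115, 0.05]
ft_force: [0.8, 0.1, -0.3]
width: 0.0755
```

carry_out([
  [-1, -0.31, 0.75, 0.4, 0.13],
  [-1, -0.3, 0.75, 0.4, 0.13],
  [-1, -0.3, 0.75, 0.4, 0.13],
  [-1, -0.3, 0.75, 0.4, 0.13],
  [-1, -0.28, 0.76, 0.4, 0.13],
  [-1, -0.28, 0.76, 0.4, 0.13],
  [-1, -0.27, 0.76, 0.4, 0.13],
  [-1, -0.27, 0.76, 0.4, 0.13],
  [-1, -0.25, 0.77, 0.4, 0.13],
  [-1, -0.25, 0.77, 0.4, 0.13],
  [-1, -0.24, 0.77, 0.4, 0.13],
  [-1, -0.24, 0.77, 0.4, 0.13],
  [-1, -0.22, 0.77, 0.4, 0.13],
  [-1, -0.22, 0.77, 0.4, 0.13],
  [-1, -0.2, 0.78, 0.4, 0.13],
  [-1, -0.2, 0.78, 0.4, 0.13],
  [-1, -0.19, 0.78, 0.4, 0.13],
  [-1, -0.18, 0.78, 0.4, 0.13],
  [-1, -0.17, 0.79, 0.4, 0.13],
  [-1, -0.16, 0.79, 0.4, 0.13],
])

```text
time: 12.33
ee_pos: [0.5056, -0.2509, 0.1981]
eef_rot: [0.993, 0.002, -0.101, 0.058]
ft_force: [1.2, -0.1, 0.1]
width: 0.0872
```

```bash
python3 - <<'E'
from h import *
st()
im=camera("top");cv2.imwrite("pics/t4.png",im)
R=go([.473,-.36,.15],0)
go([.473,-.36,.037],0,p0=[.473,-.36,.15],R=R)
cv2.imwrite("pics/t4z.png",cv2.resize(im[60:300,150:450],(750,600)))
E
```

```text
t 12.3333 p [ 0.5056 -0.2509  0.1981] yaw -0.5 z-axis [-0.201 -0.115 -0.973] w 0.0872 F [ 1.2 -0.1  0.1] q [ 0.542  0.352 -0.33   1.55   0.271  1.439  0.164]
5 [[-1,-0.12,0.64,0.42,-0.04],[-1,-0.12,0.64,0.42,-0.04],[-1,-0.12,0.64,0.42,-0.04],[-1,-0.12,0.64,0.42,-0.04],[-1,-0.13,0.64,0.42,-0.04]]
4 [[-1,0.19,-0.11,0.92,0.0],[-1,0.19,-0.11,0.92,0.0],[-1,0.19,-0.11,0.92,0.0],[-1,0.19,-0.11,0.92,0.0]]
```

View pics/t4z.png

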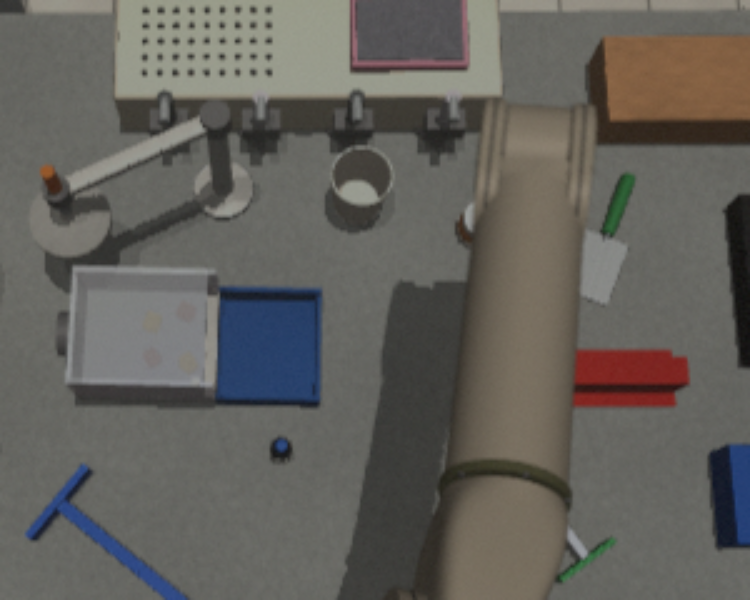

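carry_out([
  [-1, -0.12, 0.65, 0.42, 0],
  [-1, -0.12, 0.65, 0.42, 0],
  [-1, -0.12, 0.65, 0.42, 0],
  [-1, -0.12, 0.65, 0.42, 0],
  [-1, -0.12, 0.65, 0.42, 0],
  [-1, 0.19, -0.11, 0.92, 0],
  [-1, 0.19, -0.11, 0.92, 0],
  [-1, 0.19, -0.11, 0.92, 0],
  [-1, 0.19, -0.11, 0.8, 0],
  [-1, 0, 0, 0, 0],
], force=60)

```text
time: 13.22
ee_pos: [0.4722, -0.3735, 0.0326]
eef_rot: [0.993, -0.006, -0.102, 0.061]
ft_force: [-1.3, -0.3, -2.1]
width: 0.0871
```

```bash
python3 - <<'E'
from h import *
np.set_printoptions(precision=4,suppress=True)
st()
f=lambda u,v,z:at_z("top",(150+u/2.5,60+v/2.5),z)[:2]
p,h=f(46,172,.302),f(215,115,.282)
t=cv2.imread("pics/top0.png")
p0=at_z("top",(263.7,160.3),.302)[:2];print(p,h,p0,np.degrees(np.arctan2(*(p-h)[::-1])),np.degrees(np.arctan2(*(p0-h)[::-1]))%360,np.linalg.norm(p-h),np.linalg.norm(p0-h))
print("tray outer far end (z.03):",f(321,289,.04),f(321,404,.04),"edge z.045",f(217,288,.045),f(217,402,.045))
E
```

```text
t 13.2167 p [ 0.4722 -0.3735  0.0326] yaw -1.5 z-axis [-0.203 -0.119 -0.972] w 0.0871 F [-1.3 -0.3 -2.1] q [ 0.664  0.558 -0.239  1.626  0.358  1.132  0.26 ]
[0.6446 0.2704] [0.7191 0.087 ] [0.5535 0.0107] 112.10292479308679 204.74176212838296 0.1979431029039338 0.1823252770404358
tray outer far end (z.03): [ 0.5824 -0.0396] [ 0.4326 -0.0375] edge z.045 [0.5829 0.0939] [0.4348 0.093 ]
```

carry_out([
  [1, 0, 0, 0, 0],
  [1, 0, 0, 0, 0],
  [1, 0, 0, 0, 0],
  [1, 0, 0, 0, 0],
  [1, 0, 0, 0, 0],
  [1, 0, 0, 0, 0],
  [1, 0, 0, 0, 0],
  [1, 0, 0, 0, 0],
  [1, 0, 0, 0, 0],
  [1, 0, 0, 0, 0],
], force=60)

```text
time: 14.05
ee_pos: [0.4758, -0.3752, 0.0399]
eef_rot: [0.993, -0.006, -0.099, 0.063]
ft_force: [-0.7, -1.3, -2.0]
width: 0.0373
```

```bash
python3 -c "
from h import *
st()"
```

```text
t 14.05 p [ 0.4758 -0.3752  0.0399] yaw -1.5 z-axis [-0.196 -0.124 -0.973] w 0.0373 F [-0.7 -1.3 -2. ] q [ 0.664  0.551 -0.24   1.619  0.357  1.138  0.262]
```

carry_out([
  [1, -0.2, 0.1, 0, 0],
  [1, -0.26, 0.13, 0, 0],
  [1, -0.26, 0.13, 0, 0],
  [1, -0.26, 0.13, 0, 0],
])

```text
time: 14.38
ee_pos: [0.4755, -0.375, 0.0408]
eef_rot: [0.996, 0.004, -0.072, 0.058]
ft_force: [29.2, 0.0, -29.0]
width: 0.0359
```

```bash
python3 -c "
from h import *
st()"
```

```text
t 14.3833 p [ 0.4755 -0.375   0.0408] yaw 0.0 z-axis [-0.142 -0.115 -0.983] w 0.0359 F [ 29.2   0.  -29. ] q [ 0.697  0.52  -0.256  1.657  0.335  1.079  0.304]
```

carry_out([
  [1, -0.35, 0.4, 0, 0],
  [1, -0.35, 0.4, 0, 0],
  [1, -0.35, 0.4, 0, 0],
  [1, -0.35, 0.4, 0, 0],
  [1, -0.35, 0.4, 0, 0],
])

```text
time: 14.8
ee_pos: [0.4754, -0.3774, 0.0402]
eef_rot: [0.998, 0.033, -0.036, 0.027]
ft_force: [27.0, 29.4, -16.0]
width: 0.0344
```

```bash
python3 -c "
from h import *
st()"
```

```text
t 14.8 p [ 0.4754 -0.3774  0.0402] yaw 3.7 z-axis [-0.07  -0.056 -0.996] w 0.0344 F [ 27.   29.4 -16. ] q [ 0.781  0.506 -0.294  1.675  0.263  1.028  0.444]
```

carry_out([
  [1, -0.35, 0.4, 0, 0.3],
  [1, -0.35, 0.4, 0, 0.3],
  [1, -0.35, 0.4, 0, 0.3],
  [1, -0.3, 0.35, 0, 0.2],
])

```text
time: 15.13
ee_pos: [0.4754, -0.3793, 0.0407]
eef_rot: [1.0, 0.005, -0.01, 0.004]
ft_force: [20.7, 22.5, -8.4]
width: 0.0335
```

```bash
python3 -c "
from h import *
st()"
```

```text
t 15.1333 p [ 0.4754 -0.3793  0.0407] yaw 0.6 z-axis [-0.02  -0.009 -1.   ] w 0.0335 F [20.7 22.5 -8.4] q [ 0.83   0.5   -0.306  1.681  0.194  1.001  0.463]
```

carry_out([
  [1, 0, 0, 0, 0],
  [0.2, 0, 0, 0, 0],
  [0, 0, 0, 0, 0],
  [0, 0, 0, -0.3, 0],
  [0, 0, 0, -0.9, 0],
  [0, 0, 0, -0.9, 0],
  [0, 0, -0.4, -0.5, 0],
  [0, 0, -0.8, 0, 0],
  [0, 0, -0.8, 0, 0],
  [0, 0, -0.55, 0, 0],
])

```text
time: 15.97
ee_pos: [0.4744, -0.3049, 0.1255]
eef_rot: [1.0, 0.002, -0.01, 0.006]
ft_force: [0.8, 0.2, -0.5]
width: 0.0435
```

```bash
python3 -c "
from h import *
st()
camera('side')
for q in('rake','sleeve'):print(q,[(r['conf'],r['xy'],at_z('side',r['xy'],0).round(4)) for r in pinpoint(q,'side')[:3]])
R=go([.4745,-.3025,.05]);go([.4745,-.3025,.027],p0=[.4745,-.3025,.05],R=R)"
```

```text
t 15.9667 p [ 0.4744 -0.3049  0.1255] yaw 0.2 z-axis [-0.02  -0.012 -1.   ] w 0.0435 F [ 0.8  0.2 -0.5] q [ 0.782  0.319 -0.358  1.735  0.144  1.123  0.38 ]
rake [(0.91, [228.7, 358.8], array([ 0.2526, -0.3588,  0.    ])), (0.65, [288.6, 303.1], array([ 0.4763, -0.2729,  0.    ])), (0.51, [183.4, 190.4], array([0.3244, 0.2887, 0.    ]))]
sleeve [(0.78, [297.8, 317.9], array([ 0.4801, -0.3266,  0.    ]))]
3 [[-1,0.02,-0.04,0.83,0.0],[-1,0.02,-0.04,0.83,0.0],[-1,0.02,-0.04,0.83,0.0]]
1 [[-1,0.02,-0.01,0.77,0.0]]
```

Rake origin is at about (0.475,-0.273) and the mouth at y≈-0.328. I'll grasp at y≈-0.303.

carry_out([
  [0, 0, 0, 0.9, 0],
  [0, 0, 0, 0.9, 0],
  [0, 0, 0, 0.8, 0],
  [0, 0, 0, 0.6, 0],
  [1, 0, 0, 0, 0],
  [1, 0, 0, 0, 0],
  [1, 0, 0, 0, 0],
  [1, 0, 0, 0, 0],
  [1, 0, 0, 0, 0],
  [1, 0, 0, 0, 0],
], force=40)

```text
time: 16.95
ee_pos: [0.4771, -0.3152, 0.0318]
eef_rot: [1.0, -0.0, -0.004, 0.009]
ft_force: [-0.1, 3.8, -3.0]
width: 0.0155
```

```bash
python3 -c "
from h import *
st()"
```

```text
t 16.95 p [ 0.4771 -0.3152  0.0318] yaw -0.0 z-axis [-0.008 -0.017 -1.   ] w 0.0155 F [-0.1  3.8 -3. ] q [ 0.771  0.44  -0.335  1.796  0.199  0.936  0.347]
```

carry_out([
  [1, 0, -0.2, -0.08, 0],
  [1, 0, -0.4, 0, 0],
  [1, 0, -0.5, 0, 0],
  [1, 0, -0.5, 0, 0],
  [1, 0, -0.5, 0, 0],
  [1, 0, -0.5, 0, 0],
  [1, 0, -0.5, 0, 0],
])

```text
time: 17.53
ee_pos: [0.479, -0.2209, 0.0395]
eef_rot: [1.0, -0.003, -0.001, 0.013]
ft_force: [-0.2, 0.9, -1.7]
width: 0.016
```

```bash
python3 -c "
from h import *
st()"
```

```text
t 17.5333 p [ 0.479  -0.2209  0.0395] yaw -0.4 z-axis [-0.002 -0.025 -1.   ] w 0.016 F [-0.2  0.9 -1.7] q [ 0.665  0.348 -0.383  1.911  0.194  0.909  0.177]
```

carry_out([
  [1, 0, -0.5, 0.03, 0],
  [1, 0, -0.5, 0.03, 0],
  [1, 0, -0.5, 0.03, 0],
  [1, 0, -0.5, 0.03, 0],
  [1, 0, -0.45, 0.03, 0],
  [1, 0, -0.3, 0.03, 0],
  [1, 0, 0, 0, 0],
])

```text
time: 18.12
ee_pos: [0.4807, -0.1283, 0.0382]
eef_rot: [1.0, -0.001, 0.003, 0.016]
ft_force: [-0.7, 0.1, -1.0]
width: 0.0156
```

```bash
python3 -c "
from h import *
st()
im=camera('side');cv2.imwrite('pics/s5.png',cv2.resize(im[170:384,180:380],(560,600)))
for q in('rake','sleeve'):print(q,[(r['conf'],r['xy'],at_z('side',r['xy'],0).round(4)) for r in pinpoint(q,'side')[:3]])"
```

```text
t 18.1167 p [ 0.4807 -0.1283  0.0382] yaw -0.1 z-axis [ 0.006 -0.031 -0.999] w 0.0156 F [-0.7  0.1 -1. ] q [ 0.544  0.296 -0.439  1.989  0.201  0.883 -0.006]
rake [(0.96, [226.4, 359.1], array([ 0.2465, -0.357 ,  0.    ])), (0.96, [182.4, 189.9], array([0.3218, 0.2926, 0.    ])), (0.61, [263.6, 252.5], array([ 0.4811, -0.077 ,  0.    ]))]
sleeve [(0.84, [294.4, 318.0], array([ 0.4709, -0.3229, -0.    ]))]
```

View pics/s5.png

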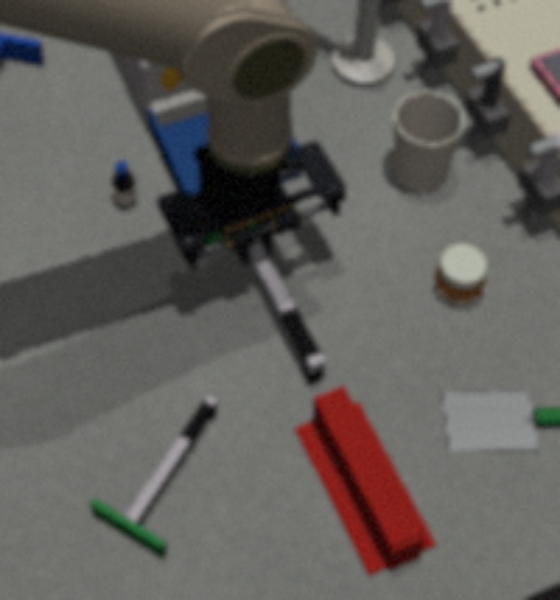

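carry_out([
  [1, 0, 0.05, 0.15, 0],
  [1, 0, 0, 0.15, 0],
  [1, 0, 0, 0, 0],
])

```text
time: 18.52
ee_pos: [0.4817, -0.136, 0.0307]
eef_rot: [1.0, -0.004, 0.004, 0.017]
ft_force: [0.7, 0.1, 0.1]
width: 0.0157
```

carry_out([
  [0.4, 0, 0, 0, 0],
  [0.2, 0, 0, 0, 0],
  [0, 0, 0, 0, 0],
  [0, 0, 0, 0, 0],
  [0, 0, 0, -0.4, 0],
  [0, 0, 0, -0.8, 0],
  [0, 0, 0.3, -0.7, 0],
  [0, 0, 0.8, -0.2, 0],
  [0, 0, 0.8, 0, 0],
  [0, 0, 0.8, 0, 0],
  [0, 0, 0.8, 0, 0],
  [0, 0, 0.8, 0, 0],
])

```text
time: 19.52
ee_pos: [0.4808, -0.2641, 0.1059]
eef_rot: [1.0, -0.0, 0.005, 0.017]
ft_force: [-0.1, -0.1, -0.7]
width: 0.0436
```

```bash
python3 -c "
from h import *
st()
im=camera('side');cv2.imwrite('pics/s6.png',im)
for q in('rake','sleeve'):print(q,[(r['conf'],r['xy'],at_z('side',r['xy'],0).round(4)) for r in pinpoint(q,'side')[:3]])
im=camera('top');cv2.imwrite('pics/t6.png',im)
print('top',[(r['conf'],r['xy'],at_z('top',r['xy'],0).round(4)) for r in pinpoint('rake','top')[:3]])
"
```

```text
t 19.5167 p [ 0.4808 -0.2641  0.1059] yaw -0.0 z-axis [ 0.009 -0.033 -0.999] w 0.0436 F [-0.1 -0.1 -0.7] q [ 0.719  0.287 -0.363  1.823  0.149  1.034  0.295]
rake [(0.65, [264.4, 255.3], array([ 0.4791, -0.0879, -0.    ])), (0.52, [182.4, 189.3], array([0.3227, 0.2954, 0.    ]))]
sleeve [(0.84, [295.0, 318.4], array([ 0.472 , -0.3248,  0.    ]))]
top [(0.85, [170.6, 263.4], array([0.3071, 0.3036, 0.    ])), (0.55, [295.3, 206.2], array([ 0.4901, -0.0947,  0.    ])), (0.44, [380.4, 284.7], array([ 0.2386, -0.3549,  0.    ]))]
```

carry_out([
  [0, 0.02, 0.2, 0.7, 0],
  [0, 0.02, 0.15, 0.9, 0],
  [0, 0, 0, 0.6, 0],
  [0, 0, 0, 0.25, 0],
  [0, 0, 0, 0, 0],
])

```text
time: 20.18
ee_pos: [0.4858, -0.2692, 0.0322]
eef_rot: [1.0, 0.004, 0.006, 0.016]
ft_force: [-0.6, -0.5, 0.0]
width: 0.0432
```

```bash
python3 -c "
from h import *
st()"
```

```text
t 20.1833 p [ 0.4858 -0.2692  0.0322] yaw 0.5 z-axis [ 0.013 -0.032 -0.999] w 0.0432 F [-0.6 -0.5  0. ] q [ 0.704  0.395 -0.345  1.86   0.2    0.893  0.269]
```

carry_out([
  [0, -0.1, 0.35, 0.17, 0],
  [0, 0, 0, 0, 0],
  [1, 0, 0, 0, 0],
  [1, 0, 0, 0, 0],
  [1, 0, 0, 0, 0],
  [1, 0, 0, 0, 0],
  [1, 0, 0, 0, 0],
  [1, 0, 0, 0, 0],
], force=60)

```text
time: 20.85
ee_pos: [0.4853, -0.2801, 0.032]
eef_rot: [1.0, 0.005, 0.009, 0.017]
ft_force: [-0.7, 0.3, 0.6]
width: 0.0154
```

```bash
python3 - <<'E'
from h import *
np.set_printoptions(precision=4,suppress=True)
st()
# station frame from the clear view t4 (lamp parked)
t=cv2.imread("pics/t4.png");hs=cv2.cvtColor(t,cv2.COLOR_BGR2HSV)
b=cv2.inRange(hs,(100,100,20),(128,255,255));n,l,s_,c_=cv2.connectedComponentsWithStats(b)
for k in range(1,n):
    if s_[k,4]>500 and 230<c_[k][0]<290:
        m=l==k;rows=[]
        for q,ax in(("L",0),("R",1)):
            pts=[(np.flatnonzero(m[r])[[0,-1][ax]],r) for r in range(s_[k,1]+8,s_[k,1]+s_[k,3]-8)]
            A=np.array([at_z("top",p,.03)[:2] for p in pts]);v=cv2.fitLine(A.astype(np.float32),cv2.DIST_HUBER,0,.001,.001).ravel();print(q,pts[0],pts[-1],v)
        for q,ax in(("T",0),("B",1)):
            pts=[(c,np.flatnonzero(m[:,c])[[0,-1][ax]]) for c in range(s_[k,0]+6,s_[k,0]+s_[k,2]-6)]
            A=np.array([at_z("top",p,.045)[:2] for p in pts]);v=cv2.fitLine(A.astype(np.float32),cv2.DIST_HUBER,0,.001,.001).ravel();print(q,pts[0],pts[-1],v)
for q in("station","tray"):
    for f in(0,):
        print(q,[(r["conf"],r["xy"]) for r in pinpoint(q,"side")[:2]],[(r["conf"],at_z("side",r["xy"],.005 if q=="tray" else 0)) for r in pinpoint(q,"side")[:1]],[(r["conf"],at_z("top",r["xy"],.005 if q=="tray" else 0)) for r in pinpoint(q,"top")[:1]])
E
```

```text
t 20.85 p [ 0.4853 -0.2801  0.032 ] yaw 0.6 z-axis [ 0.018 -0.034 -0.999] w 0.0154 F [-0.7  0.3  0.6] q [ 0.718  0.401 -0.34   1.853  0.2    0.889  0.29 ]
L (np.int64(238), 183) (np.int64(237), 213) [ 0.9993 -0.038   0.5063  0.0922]
R (np.int64(277), 183) (np.int64(277), 213) [ 0.9999 -0.0135  0.5209 -0.0346]
T (242, np.int64(175)) (272, np.int64(176)) [0.0046 1.     0.5833 0.0353]
B (242, np.int64(220)) (272, np.int64(220)) [0.0136 0.9999 0.4368 0.0288]
station [(0.6, [255.3, 211.2])] [(0.6, array([0.5241, 0.0926, 0.    ]))] [(0.78, array([0.5293, 0.0945, 0.    ]))]
tray [(0.58, [259.3, 222.8]), (0.17, [264.5, 258.2])] [(0.58, array([0.5151, 0.0365, 0.005 ]))] [(0.91, array([0.5185, 0.0295, 0.005 ]))]
```

carry_out([
  [1, 0, 0, -0.4, 0.2],
  [1, 0, 0, -0.7, 0.2],
  [1, 0, 0, -0.7, 0],
  [1, 0, 0, -0.4, 0],
  [1, 0, 0, 0, 0],
])

```text
time: 21.57
ee_pos: [0.483, -0.2767, 0.1016]
eef_rot: [1.0, -0.015, 0.008, 0.016]
ft_force: [1.0, -0.7, -1.2]
width: 0.0159
```

```bash
python3 - <<'E'
from h import *
np.set_printoptions(precision=4,suppress=True)
st()
f=lambda u,v,z:at_z("top",(150+u/2.5,60+v/2.5),z)[:2]
print("rim",f(72,268,.126),f(217,270,.126),f(68,385,.126),f(217,388,.126))
im=camera("side");tp=camera("top")
cv2.imwrite("pics/c7.png",np.hstack([cv2.resize(im[200:330,200:330],(400,400)),cv2.resize(tp[160:270,240:350],(400,400))]))
print([(r['conf'],r['xy']) for r in pinpoint('rake','side')[:3]],[(r['conf'],r['xy']) for r in pinpoint('rake','top')[:3]])
E
```

```text
t 21.5667 p [ 0.483  -0.2767  0.1016] yaw -1.7 z-axis [ 0.015 -0.032 -0.999] w 0.0159 F [ 1.  -0.7 -1.2] q [ 0.729  0.304 -0.352  1.81   0.149  1.024  0.287]
rim [0.5868 0.2675] [0.5834 0.0905] [0.4417 0.2673] [0.4373 0.0897]
[(0.8, [266.0, 244.5]), (0.8, [179.6, 187.1]), (0.73, [342.7, 268.6])] [(0.73, [173.8, 262.5]), (0.63, [296.0, 201.7]), (0.36, [384.1, 286.8])]
```

View pics/c7.png

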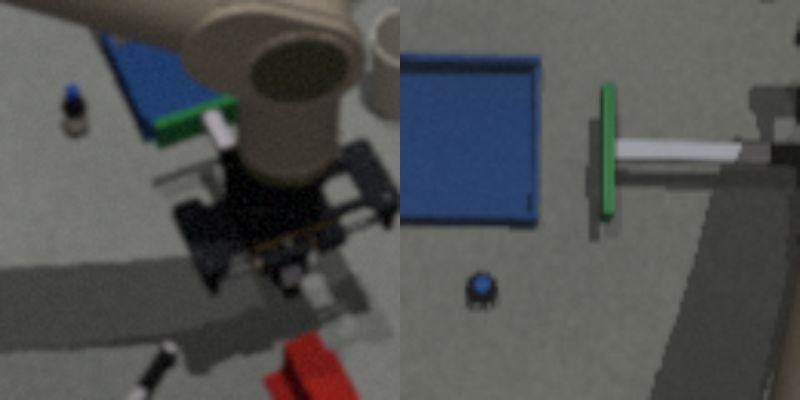

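```bash
python3 - <<'E'
from h import *
np.set_printoptions(precision=4,suppress=True)
print(tri([266,244.5],[296,201.7]))
# head top edge corners: side crop 400/130 scale at (200,200); top crop 400/110 at (240,160)
S=lambda u,v:(200+u*130/400,200+v*130/400);T=lambda u,v:(240+(u-400)*110/400,160+v*110/400)
print("left(-x) corner top",tri(S(157,125),T(604,216)),"right",tri(S(236,97),T(604,86)))
go([.5055,-.115,.1016])
E
```

```text
(array([ 0.4873, -0.092 ,  0.063 ]), np.float64(0.007850736846965713))
left(-x) corner top (array([ 0.4316, -0.0885,  0.1057]), np.float64(0.007969588404013283)) right (array([ 0.5293, -0.0895,  0.1077]), np.float64(0.0171540105203109))
6 [[-1,0.11,-0.9,-0.05,0.0],[-1,0.11,-0.9,-0.05,0.0],[-1,0.11,-0.9,-0.05,0.0],[-1,0.11,-0.9,-0.05,0.0],[-1,0.11,-0.9,-0.05,0.0],[-1,0.11,-0.9,-0.05,0.0]]
```

carry_out([
  [1, 0.08, -0.5, -0.03, 0],
  [1, 0.13, -0.9, -0.05, 0],
  [1, 0.13, -0.9, -0.05, 0],
  [1, 0.13, -0.9, -0.05, 0],
  [1, 0.13, -0.9, -0.05, 0],
  [1, 0.11, -0.8, -0.05, 0],
  [1, 0.05, -0.4, -0.03, 0],
  [1, 0, 0, 0, 0],
])

```text
time: 22.43
ee_pos: [0.504, -0.1115, 0.0936]
eef_rot: [1.0, -0.018, -0.001, 0.012]
ft_force: [0.4, 0.6, -0.8]
width: 0.0154
```

```bash
python3 - <<'E'
from h import *
st();go([.509,.0245,.1016])
go([.509,.0245,.1016],-1.2)
E
```

```text
t 22.4333 p [ 0.504  -0.1115  0.0936] yaw -2.0 z-axis [-0.003 -0.024 -1.   ] w 0.0154 F [ 0.4  0.6 -0.8] q [ 0.518  0.262 -0.454  1.892  0.162  1.021 -0.042]
5 [[-1,0.0,-0.91,-0.07,0.0],[-1,0.0,-0.91,-0.07,0.0],[-1,0.0,-0.91,-0.07,0.0],[-1,0.0,-0.91,-0.07,0.0],[-1,0.0,-0.91,-0.07,0.0]]
5 [[-1,0.0,-0.91,-0.07,-0.03],[-1,0.0,-0.91,-0.07,-0.03],[-1,0.01,-0.91,-0.07,-0.03],[-1,0.01,-0.91,-0.07,-0.03],[-1,0.01,-0.91,-0.07,-0.03]]
```

carry_out([
  [1, 0, 0, -0.3, -0.1],
  [1, 0, 0, 0, 0],
])

```text
time: 22.6
ee_pos: [0.503, -0.1112, 0.1016]
eef_rot: [1.0, -0.012, -0.003, 0.012]
ft_force: [0.2, -0.5, -0.6]
width: 0.0158
```

```bash
python3 - <<'E'
from h import *
np.set_printoptions(precision=4,suppress=True)
st();c={}
for n in("side","top"):
    im=camera(n);cv2.imwrite(f"pics/{n}8.png",im)
    m=cv2.inRange(cv2.cvtColor(im,cv2.COLOR_BGR2HSV),(50,100,30),(85,255,255));k,l,s_,ce=cv2.connectedComponentsWithStats(m)
    for j in range(1,k):
        if s_[j,4]>25 and 200<ce[j][0]<320 and 160<ce[j][1]<280:
            print(n,s_[j],ce[j],cv2.boxPoints(cv2.minAreaRect(np.argwhere(l==j)[:,::-1].astype(np.float32))).round(1).tolist())
for P in([.448,.0755,.107],[.56,.0735,.107],[.448,.0755,.067],[.56,.0735,.067]):print(P,proj("side",P).round(1),proj("top",P).round(1))
go([.509,.0245,.103],-1.2)
E
```

```text
t 22.6 p [ 0.503  -0.1112  0.1016] yaw -1.4 z-axis [-0.007 -0.023 -1.   ] w 0.0158 F [ 0.2 -0.5 -0.6] q [ 0.522  0.252 -0.456  1.885  0.155  1.04  -0.026]
side [236 192  24  15 145] [245.4966 199.    ] [[234.89999389648438, 198.6999969482422], [258.6000061035156, 190.8000030517578], [261.20001220703125, 198.60000610351562], [237.5, 206.5]]
top [241 177   4  38 118] [242.5508 195.2881] [[241.0, 177.0], [244.0, 177.0], [244.0, 214.0], [241.0, 214.0]]
[0.448, 0.0755, 0.107] [235.  201.5] [241.8 212.9]
[0.56, 0.0735, 0.107] [266.8 191.3] [242.6 177. ]
[0.448, 0.0755, 0.067] [235.7 209.3] [242.2 215.3]
[0.56, 0.0735, 0.067] [266.9 199.2] [242.9 180.3]
5 [[-1,0.02,-0.91,-0.04,-0.01],[-1,0.02,-0.91,-0.04,-0.01],[-1,0.02,-0.91,-0.04,-0.01],[-1,0.02,-0.91,-0.04,-0.01],[-1,0.02,-0.91,-0.04,-0.01]]
```

carry_out([
  [1, 0.25, 0, 0.05, 0.2],
  [1, 0.05, -0.5, -0.02, 0],
  [1, 0.02, -0.7, -0.06, 0],
  [1, 0.02, -0.8, -0.06, 0],
])

```text
time: 23.03
ee_pos: [0.516, -0.0615, 0.1004]
eef_rot: [0.999, -0.032, -0.004, 0.013]
ft_force: [1.0, -0.1, -0.9]
width: 0.0156
```

```bash
python3 - <<'E'
from h import *
st();go([.510,.0245,.101])
E
```

```text
t 23.0333 p [ 0.516  -0.0615  0.1004] yaw -3.7 z-axis [-0.009 -0.027 -1.   ] w 0.0156 F [ 1.  -0.1 -0.9] q [ 0.439  0.27  -0.48   1.869  0.173  1.049 -0.178]
4 [[-1,-0.1,-0.71,-0.02,0.0],[-1,-0.1,-0.71,-0.02,0.0],[-1,-0.1,-0.71,-0.02,0.0],[-1,-0.1,-0.71,-0.02,0.0]]
```

carry_out([
  [1, -0.2, 0, 0, -0.4],
  [1, 0, 0, 0, 0],
  [1, 0, 0, 0, 0],
])

```text
time: 23.28
ee_pos: [0.5118, -0.0578, 0.1002]
eef_rot: [1.0, -0.015, -0.004, 0.012]
ft_force: [-0.4, -0.1, -1.0]
width: 0.0152
```

```bash
python3 - <<'E'
from h import *
np.set_printoptions(precision=4,suppress=True)
st()
for n in("side","top"):
    im=camera(n);cv2.imwrite(f"pics/{n}9.png",im)
a=cv2.imread("pics/side9.png")[140:250,190:310];b=cv2.imread("pics/top9.png")[150:240,165:285]
cv2.imwrite("pics/c9.png",np.hstack([cv2.resize(a,(390,358)),cv2.resize(b,(400,300),interpolation=cv2.INTER_CUBIC)[:300]]) if 0 else np.hstack([cv2.resize(a,(390,358)),cv2.copyMakeBorder(cv2.resize(b,(400,300)),0,58,0,0,0)]))
go([.510,.0245,.101])
E
```

```text
t 23.2833 p [ 0.5118 -0.0578  0.1002] yaw -1.7 z-axis [-0.008 -0.025 -1.   ] w 0.0152 F [-0.4 -0.1 -1. ] q [ 0.443  0.261 -0.488  1.881  0.169  1.044 -0.147]
3 [[-1,-0.05,-0.92,-0.03,0.0],[-1,-0.05,-0.92,-0.03,0.0],[-1,-0.05,-0.92,-0.03,0.0]]
```

View pics/c9.png

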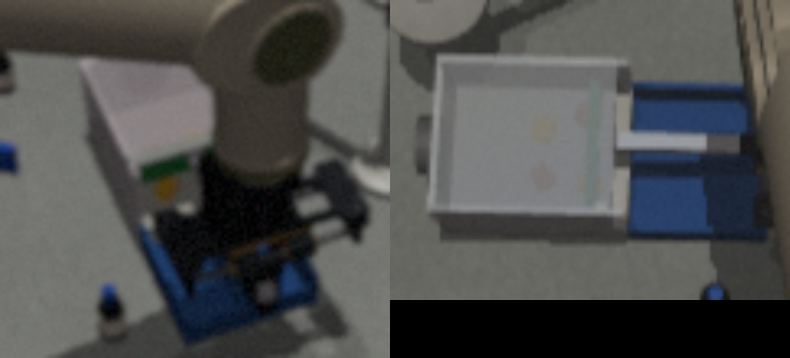

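carry_out([
  [1, 0, -0.4, -0.01, 0],
  [1, 0, -0.6, -0.02, 0],
  [1, 0, -0.7, -0.02, 0],
  [1, 0, -0.6, -0.02, 0],
  [1, 0, -0.2, 0, 0],
  [1, 0, 0, 0, 0],
])

```text
time: 23.88
ee_pos: [0.5159, 0.0118, 0.0996]
eef_rot: [1.0, -0.023, -0.004, 0.013]
ft_force: [0.2, -0.2, -1.7]
width: 0.0158
```

```bash
python3 - <<'E'
from h import *
st()
b=camera("top");cv2.imwrite("pics/t10.png",b)
m=b[150:240,165:285];cv2.imwrite("pics/t10z.png",cv2.resize(m,(600,450),interpolation=cv2.INTER_CUBIC))
E
```

```text
t 23.8833 p [0.5159 0.0118 0.0996] yaw -2.7 z-axis [-0.009 -0.027 -1.   ] w 0.0158 F [ 0.2 -0.2 -1.7] q [ 0.341  0.273 -0.528  1.874  0.185  1.052 -0.312]
```

View pics/t10z.png

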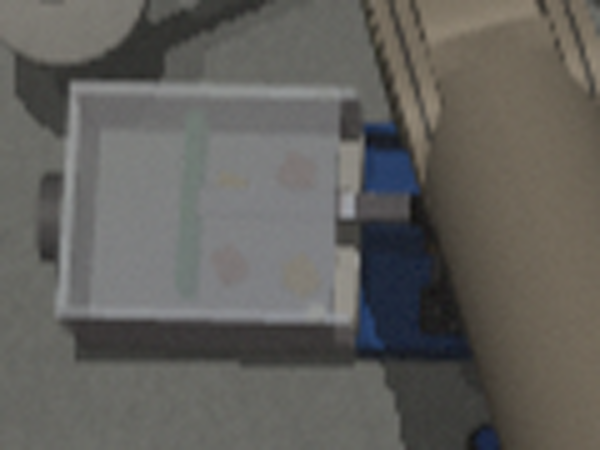

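carry_out([
  [1, -0.1, -0.35, 0, -0.2],
  [1, -0.05, -0.15, 0, 0],
  [1, 0, 0, 0, 0],
  [1, 0, 0, 0.3, 0],
  [1, 0, 0, 0.3, 0],
  [1, 0, 0, 0.2, 0],
  [1, 0, 0, 0, 0],
])

```text
time: 24.52
ee_pos: [0.5115, 0.0214, 0.0723]
eef_rot: [1.0, -0.018, -0.005, 0.015]
ft_force: [-0.7, -0.4, -1.2]
width: 0.0159
```

```bash
python3 - <<'E'
from h import *
st()
E
```

```text
t 24.5167 p [0.5115 0.0214 0.0723] yaw -2.0 z-axis [-0.01  -0.029 -1.   ] w 0.0159 F [-0.7 -0.4 -1.2] q [ 0.319  0.303 -0.529  1.905  0.212  0.998 -0.343]
```

carry_out([
  [1, 0, 0, 0.1, 0],
  [1, 0, 0, 0.05, 0],
  [1, 0, 0, 0, 0],
])

```text
time: 24.77
ee_pos: [0.511, 0.0207, 0.0664]
eef_rot: [1.0, -0.018, -0.005, 0.014]
ft_force: [-0.1, -0.3, -0.5]
width: 0.0155
```

```bash
python3 - <<'E'
from h import *
st()
b=camera("top");cv2.imwrite("pics/t11.png",b)
m=b[150:240,165:285];cv2.imwrite("pics/t11z.png",cv2.resize(m,(600,450),interpolation=cv2.INTER_CUBIC))
E
```

```text
t 24.7667 p [0.511  0.0207 0.0664] yaw -2.1 z-axis [-0.011 -0.029 -1.   ] w 0.0155 F [-0.1 -0.3 -0.5] q [ 0.318  0.312 -0.526  1.909  0.217  0.988 -0.347]
```

View pics/t11z.png

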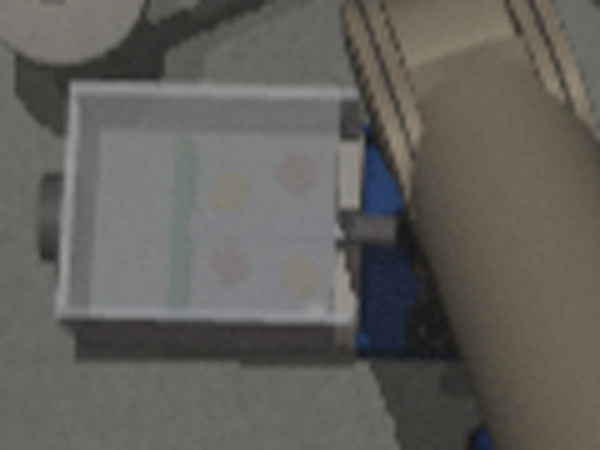

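carry_out([
  [1, 0, 0.15, 0, 0],
  [1, 0, 0.25, 0.01, 0],
  [1, 0, 0.3, 0.01, 0],
  [1, 0, 0.3, 0.01, 0],
  [1, 0, 0.3, 0.01, 0],
  [1, 0, 0.3, 0.01, 0],
])

```text
time: 25.32
ee_pos: [0.5098, -0.0305, 0.0674]
eef_rot: [1.0, -0.017, -0.004, 0.014]
ft_force: [0.5, 1.1, -1.1]
width: 0.0155
```

```bash
python3 - <<'E'
from h import *
st()
E
```

```text
t 25.3167 p [ 0.5098 -0.0305  0.0674] yaw -1.9 z-axis [-0.009 -0.029 -1.   ] w 0.0155 F [ 0.5  1.1 -1.1] q [ 0.395  0.301 -0.5    1.916  0.205  0.982 -0.236]
```

carry_out([
  [1, 0, 0.3, 0.02, 0],
  [1, 0, 0.3, 0.02, 0],
  [1, 0, 0.3, 0.02, 0],
  [1, 0, 0.3, 0.02, 0],
  [1, 0, 0.3, 0.02, 0],
])

```text
time: 25.73
ee_pos: [0.5081, -0.0817, 0.066]
eef_rot: [1.0, -0.018, -0.004, 0.014]
ft_force: [-0.3, 0.8, 1.5]
width: 0.016
```

```bash
python3 - <<'E'
from h import *
st()
E
```

```text
t 25.7333 p [ 0.5081 -0.0817  0.066 ] yaw -2.1 z-axis [-0.008 -0.029 -1.   ] w 0.016 F [-0.3  0.8  1.5] q [ 0.468  0.304 -0.47   1.911  0.199  0.975 -0.133]
```

carry_out([
  [1, 0, 0.3, 0, 0],
  [1, 0, 0.3, 0, 0],
  [1, 0, 0.3, 0, 0],
  [1, 0, 0.3, 0, 0],
  [1, 0, 0.1, 0, 0],
  [1, 0, 0, 0, 0],
])

```text
time: 26.23
ee_pos: [0.5058, -0.1282, 0.0668]
eef_rot: [1.0, -0.019, -0.004, 0.015]
ft_force: [-0.3, 0.3, -0.9]
width: 0.0156
```

```bash
python3 - <<'E'
from h import *
st()
b=camera("top");cv2.imwrite("pics/t12.png",b);a=camera("side")
np.set_printoptions(precision=4,suppress=True)
for c in("top","side"):
  for n in("chip0","chip1"):print(c,n,[(round(r["conf"],2),np.round(r["xy"],0),at_z(c,r["xy"],.02)[:2]) for r in pinpoint(n,c)[:6]])
m=b[150:240,165:285];cv2.imwrite("pics/t12z.png",np.hstack([cv2.resize(m,(440,330)),cv2.resize(a[140:250,190:300],(330,330))]))
E
```

```text
t 26.2333 p [ 0.5058 -0.1282  0.0668] yaw -2.2 z-axis [-0.01 -0.03 -1.  ] w 0.0156 F [-0.3  0.3 -0.9] q [ 0.53   0.312 -0.442  1.896  0.196  0.978 -0.044]
top chip0 [(0.4, array([253., 189.]), array([0.5423, 0.0436])), (0.4, array([247., 206.]), array([0.4872, 0.062 ])), (0.37, array([241., 184.]), array([0.5595, 0.0805])), (0.36, array([249., 198.]), array([0.5129, 0.0565]))]
top chip1 [(0.4, array([253., 189.]), array([0.5423, 0.0436])), (0.4, array([247., 206.]), array([0.4872, 0.062 ])), (0.37, array([241., 184.]), array([0.5595, 0.0805])), (0.36, array([249., 198.]), array([0.5129, 0.0565]))]
side chip0 [(0.38, array([256., 216.]), array([0.5123, 0.0551]))]
side chip1 [(0.38, array([256., 216.]), array([0.5123, 0.0551]))]
```

View pics/t12z.png

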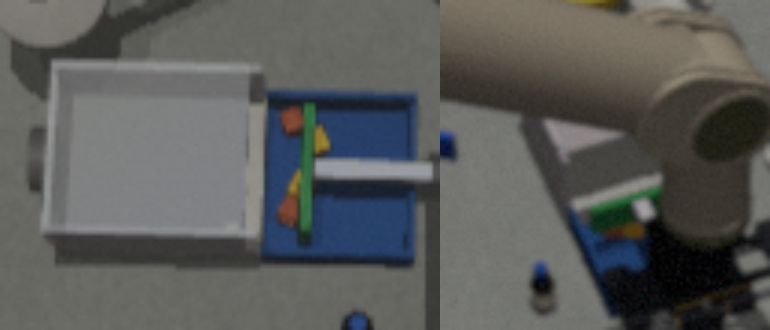

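carry_out([
  [1, 0, 0, -0.3, 0],
  [1, 0, 0, -0.5, 0],
  [1, 0, 0.2, -0.2, 0],
  [1, 0, 0.5, 0, 0],
  [1, -0.1, 0.6, 0, 0],
  [1, -0.1, 0.6, 0, 0],
  [1, -0.1, 0.6, 0, 0],
  [1, -0.1, 0.6, 0.01, 0],
  [1, -0.1, 0.6, 0.02, 0],
  [1, -0.05, 0.4, 0.02, 0.1],
  [1, 0, 0.2, 0, 0],
  [1, 0, 0, 0, 0],
])

```text
time: 27.53
ee_pos: [0.4866, -0.2593, 0.1065]
eef_rot: [1.0, -0.02, -0.002, 0.016]
ft_force: [-0.0, -0.3, -1.7]
width: 0.0156
```

```bash
python3 - <<'E'
from h import *
st()
camera("side")
print([(r['conf'],r['xy'],at_z('side',r['xy'],.025).round(3)) for r in pinpoint('rake','side')[:3]])
E
```

```text
t 27.5333 p [ 0.4866 -0.2593  0.1065] yaw -2.2 z-axis [-0.004 -0.032 -0.999] w 0.0156 F [-0.  -0.3 -1.7] q [ 0.707  0.301 -0.368  1.804  0.159  1.054  0.236]
[(0.8, [227.7, 359.2], array([ 0.248, -0.369,  0.025])), (0.72, [261.4, 237.7], array([ 0.491, -0.037,  0.025])), (0.53, [181.1, 190.3], array([0.314, 0.27 , 0.025]))]
```

carry_out([
  [1, 0, 0.3, 0.3, 0],
  [1, 0, 0.2, 0.5, 0],
  [1, 0, 0, 0.5, 0],
  [1, 0, 0, 0.4, 0],
  [1, 0, 0, 0.3, 0],
  [1, 0, 0, 0.1, 0],
  [1, 0, 0, 0, 0],
])

```text
time: 28.22
ee_pos: [0.4885, -0.2707, 0.0389]
eef_rot: [1.0, -0.014, -0.001, 0.015]
ft_force: [-0.2, -0.2, -0.8]
width: 0.0156
```

```bash
python3 - <<'E'
from h import *
st()
E
```

```text
t 28.2167 p [ 0.4885 -0.2707  0.0389] yaw -1.6 z-axis [-0.003 -0.029 -1.   ] w 0.0156 F [-0.2 -0.2 -0.8] q [ 0.703  0.401 -0.349  1.835  0.203  0.928  0.231]
```

carry_out([
  [1, 0, 0, 0.12, 0],
  [1, 0, 0, 0.08, 0],
  [1, 0, 0, 0, 0],
  [1, 0, 0, 0, 0],
])

```text
time: 28.55
ee_pos: [0.4895, -0.2705, 0.0333]
eef_rot: [1.0, -0.013, -0.0, 0.015]
ft_force: [1.6, 0.1, 0.3]
width: 0.0153
```

```bash
python3 - <<'E'
from h import *
st()
E
```

```text
t 28.55 p [ 0.4895 -0.2705  0.0333] yaw -1.5 z-axis [-0.001 -0.03  -1.   ] w 0.0153 F [1.6 0.1 0.3] q [ 0.701  0.41  -0.347  1.837  0.207  0.917  0.227]
```

carry_out([
  [1, 0, 0, 0.04, 0],
  [0.5, 0, 0, 0, 0],
  [0.3, 0, 0, 0, 0],
  [0, 0, 0, 0, 0],
  [0, 0, 0, 0, 0],
  [0, 0, 0, 0, 0],
  [0, 0, 0, -0.2, 0],
  [0, 0, 0, -0.6, 0],
  [0, 0, 0, -0.9, 0],
  [0, 0, 0, -0.9, 0],
  [0, 0, 0, -0.9, 0],
  [0, 0, 0, -0.9, 0],
  [0, 0, 0.5, -0.5, 0],
  [0, 0, 0.5, 0, 0],
  [0, 0, 0.5, 0, 0],
  [0, 0, 0.5, 0, 0],
  [0, 0, 0, 0, 0],
])

```text
time: 29.97
ee_pos: [0.4877, -0.3287, 0.1918]
eef_rot: [1.0, -0.012, 0.001, 0.015]
ft_force: [-1.9, -0.9, -0.3]
width: 0.0436
```

```bash
python3 - <<'E'
from h import *
np.set_printoptions(precision=4,suppress=True)
st();c={}
for n in("side","top"):
    im=camera(n);c[n]=im
    m=cv2.inRange(cv2.cvtColor(im,cv2.COLOR_BGR2HSV),(50,100,30),(85,255,255));k,l,s_,ce=cv2.connectedComponentsWithStats(m)
    for j in range(1,k):
        if s_[j,4]>25 and 200<ce[j][0]<330 and 160<ce[j][1]<300:print(n,s_[j],ce[j].round(1))
ox,oy=.485,-.084
print("pred head box")
for n in c:
    P=np.array([proj(n,[ox+dx,oy+dy,z]) for dx in(-.056,.056) for dy in(-.005,.005) for z in(0,.04)]);print(n,P.min(0).round(1),P.max(0).round(1))
for q,z in(("rake",0),("chip0",.015),("chip1",.015),("drops_red",0),("drops_black",0),("drops_blue",0),("mixing_bowl",0),("paper_cup",0),("jar",0),("spatula",0),("lamp_grip",.282)):
    for n in c:print(q,n,[(round(r["conf"],2),at_z(n,r["xy"],z)[:2]) for r in pinpoint(q,n)[:5] if r["conf"]>.3])
E
```

```text
t 29.9667 p [ 0.4877 -0.3287  0.1918] yaw -1.4 z-axis [ 0.001 -0.031 -1.   ] w 0.0436 F [-1.9 -0.9 -0.3] q [ 0.782  0.288 -0.337  1.625  0.129  1.232  0.392]
side [253 240  32  18 193] [267.2 248.4]
top [292 187   3  34 101] [293.  203.7]
pred head box
side [248.5 239.5] [282.2 260.9]
top [290.1 188. ] [294.8 224.8]
rake side [(0.89, array([ 0.494 , -0.0814])), (0.75, array([0.3257, 0.2951])), (0.63, array([ 0.2471, -0.3616]))]
rake top [(0.88, array([0.3124, 0.2924])), (0.65, array([ 0.4842, -0.0781]))]
chip0 side [(0.59, array([0.4678, 0.0794])), (0.47, array([0.5141, 0.0725])), (0.36, array([0.5513, 0.0525]))]
chip0 top [(0.62, array([0.5537, 0.0677])), (0.53, array([0.5489, 0.0427])), (0.52, array([0.486 , 0.0631])), (0.46, array([0.5123, 0.055 ]))]
chip1 side [(0.59, array([0.4678, 0.0794])), (0.47, array([0.5141, 0.0725])), (0.36, array([0.5513, 0.0525]))]
chip1 top [(0.62, array([0.5537, 0.0677])), (0.53, array([0.5489, 0.0427])), (0.52, array([0.486 , 0.0631])), (0.46, array([0.5123, 0.055 ]))]
drops_red side [(0.59, array([0.4666, 0.4481]))]
drops_red top [(0.58, array([ 0.6
[... 201 characters left out ...]
, (0.47, array([0.9004, 0.3677]))]
drops_blue top [(0.62, array([0.3743, 0.0278])), (0.53, array([0.5157, 0.052 ]))]
mixing_bowl side [(0.9, array([0.5994, 0.4364]))]
mixing_bowl top [(0.69, array([0.6076, 0.4493])), (0.52, array([0.5136, 0.0387]))]
paper_cup side [(0.73, array([ 0.7299, -0.0787]))]
paper_cup top [(0.9, array([ 0.7109, -0.0852]))]
jar side [(0.72, array([ 0.6869, -0.2384])), (0.39, array([0.6033, 0.4385]))]
jar top [(0.82, array([ 0.675 , -0.2429]))]
spatula side [(0.96, array([ 0.664 , -0.4244]))]
spatula top [(0.39, array([ 0.6699, -0.4264]))]
lamp_grip side [(0.79, array([0.6525, 0.2748])), (0.36, array([ 0.4348, -0.1662]))]
lamp_grip top [(0.59, array([0.636 , 0.2587]))]
```

```bash
python3 -c "
from bench import *
print(close_job())"
```

```text
the job is handed in; nothing more can be done
None
```

I did the whole job in about 30 s of the 72 s and handed it in; no verdict was reported.

**What I did**
- **Lamp:** I swung it about 90° until it would not move at roughly 70 N of push.
- **Rake out of the sleeve:** I drew it out, laid it on the bench, let go, and took it again near the end of its handle.
- **Stone bits:** I passed the rake's head over the bits, lowered it behind them, and drew them off the box edge into the tray.
- **Rake laid down:** I set it back on the bench with its head about 240 mm from the sleeve's mouth. The gripper ended open and clear.

**Last checks**
- **Bits:** the top camera and networks showed all four in the tray, about 20 mm or more past the box edge. The side view found only three, the nearest about 12 mm past it.
- **Rake:** the green head matches where it should be for a rake standing on the bench at about (0.49, -0.08). I inferred the tilt from that and did not measure it directly.
- **Lamp:** the pin is where it stopped, at about (0.645, 0.27).
- **Bystanders:** those the networks found are within about 1–2 cm of where they started, which is about the measuring noise. The networks sometimes gave wrong extra hits.

**What went wrong or stays unsure**
- **Tool tilt:** pushing the lamp against its stop tilted the tool by about 13°. I straightened it by gripping the fixed sleeve, which put roughly 40 N or less on the wrist.
- **Lamp angle:** I could not read the joint. That it is above 2.0 rad rests on the hard stop I felt. I may have pulled the pin back up to 5 mm (about 0.025 rad) when letting go.
- **Station yaw:** estimates differed by 1–3°. I used about -1.3°, and the rake went in without touching the walls.

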